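# Tip the pestles out of their deep holders and lay them on the drying rest

### The job

Three or all four of the tall steel holders leaning in the rack have a wooden pestle at the bottom, too deep to reach. Tilt each such holder until its pestle slides out (the pink basket is there to catch it), put the holder back in its own place in the rack, and lay every pestle flat across the narrow raised drying rest, side by side, square to the bar and balanced on its middle. Leave the jar and the bowl alone.

Things in the scene. Friction and masses are not known exactly. Their poses are not given: they have to be found in the camera images.
- holder_a_mid (a point): 1st (far end, rack -y) holder: square steel tube 50 x 50 mm outside, 180 mm tall, walls and floor 4 mm, 0.25 kg, mouth open, a slot 14 mm wide up its top-lying (-x) face. Point on its axis half-way up; z along the axis to the mouth, y across the plain side walls (grip these), +x the plain lower wall. Leans 40 deg (0.70 rad) from vertical towards rack +x; 34 mm clear between neighbours
- holder_b_mid (a point): 2nd holder: square steel tube 50 x 50 mm outside, 180 mm tall, walls and floor 4 mm, 0.25 kg, mouth open, a slot 14 mm wide up its top-lying (-x) face. Point on its axis half-way up; z along the axis to the mouth, y across the plain side walls (grip these), +x the plain lower wall. Leans 40 deg (0.70 rad) from vertical towards rack +x; 34 mm clear between neighbours
- holder_c_mid (a point): 3rd holder: square steel tube 50 x 50 mm outside, 180 mm tall, walls and floor 4 mm, 0.25 kg, mouth open, a slot 14 mm wide up its top-lying (-x) face. Point on its axis half-way up; z along the axis to the mouth, y across the plain side walls (grip these), +x the plain lower wall. Leans 40 deg (0.70 rad) from vertical towards rack +x; 34 mm clear between neighbours
- holder_d_mid (a point): 4th (near end, rack +y) holder: square steel tube 50 x 50 mm outside, 180 mm tall, walls and floor 4 mm, 0.25 kg, mouth open, a slot 14 mm wide up its top-lying (-x) face. Point on its axis half-way up; z along the axis to the mouth, y across the plain side walls (grip these), +x the plain lower wall. Leans 40 deg (0.70 rad) from vertical towards rack +x; 34 mm clear between neighbours
- pestle_a_mid (a point): wooden pestle 100 mm long, 0.07-0.14 kg: middle 60 mm is 30 x 30 mm square, ends round, 30 mm across. Point at its centre, z along its length. Starts at the bottom of holder a, top 76 mm below the rim; absent (None) if that holder is empty. Slides on the smooth steel from a slope of 11-17 deg: tip the holder's axis some 20 deg or more below level, mouth down, its +x wall underneath
- pestle_b_mid (a point): wooden pestle 100 mm long, 0.07-0.14 kg: middle 60 mm is 30 x 30 mm square, ends round, 30 mm across. Point at its centre, z along its length. Starts at the bottom of holder b, top 76 mm below the rim; absent (None) if that holder is empty. Slides on the smooth steel from a slope of 11-17 deg: tip the holder's axis some 20 deg or more below level, mouth down, its +x wall underneath
- pestle_c_mid (a point): wooden pestle 100 mm long, 0.07-0.14 kg: middle 60 mm is 30 x 30 mm square, ends round, 30 mm across. Point at its centre, z along its length. Starts at the bottom of holder c, top 76 mm below the rim; absent (None) if that holder is empty. Slides on the smooth steel from a slope of 11-17 deg: tip the holder's axis some 20 deg or more below level, mouth down, its +x wall underneath
- pestle_d_mid (a point): wooden pestle 100 mm long, 0.07-0.14 kg: middle 60 mm is 30 x 30 mm square, ends round, 30 mm across. Point at its centre, z along its length. Starts at the bottom of holder d, top 76 mm below the rim; absent (None) if that holder is empty. Slides on the smooth steel from a slope of 11-17 deg: tip the holder's axis some 20 deg or more below level, mouth down, its +x wall underneath
- rack: fixed wooden rack, holders in a row along its y. Origin on the worktop under the middle of the row; x: the way they lean (to the robot's left). Holder centres at x 0, y -126, -42, 42, 126 mm, 104 mm up, tops 190 mm up. Each leans on a back plate and a foot ledge between fins 58 mm apart that reach only 40 mm along it from its bottom. It lifts straight up and goes back straight down, sliding the last mm home itself
- rest: fixed narrow drying rest: a level wooden bar 330 mm long (along its x), 40 mm wide (along its y), top face 80 mm above the worktop, on two steel feet. Origin on the worktop under its middle
- basket: loose shallow pink plastic basket, 240 mm (its x) x 160 mm (its y), floor 4 mm thick, rim 12 mm high, 0.35 kg. Origin under its middle
- jar: glass jar with a screw-top lid, 76 mm across, 130 mm tall, not part of the job. Origin under its middle
- bowl: white melamine bowl, 130 mm across, 55 mm tall, not part of the job. Origin under its middle
Mind the look-alikes: they are no part of the job. Leave any green or purple look-alike of the part that bears holder_b_mid alone.

How it is judged:
At the end, for the whole second after the job is handed in: Every pestle lies flat on the bar of the rest, square across it within 0.35 rad, its centre within 19 mm of the bar's centre line and 150 mm of its middle along it; every holder is within 15 mm of its start, leaning 0.6 to 0.8 rad; all at rest (z of pestle_a_mid in the frame of rest between 0.089 and 0.101 m and y of pestle_a_mid in the frame of rest between -0.019 and 0.019 m and x of pestle_a_mid in the frame of rest between -0.15 and 0.15 m and angle between the z axis of each of pestle_a_mid, pestle_b_mid, pestle_c_mid, pestle_d_mid and the y axis of rest, either way round below 0.35 rad and linear speed of each of pestle_a, holder_a, pestle_b, holder_b, pestle_c, holder_c, pestle_d, holder_d below 0.02 m/s and distance of each of holder_a_mid, holder_b_mid, holder_c_mid, holder_d_mid from where it was at the start of the episode below 0.015 m and angle between holder_a_mid's own z axis and vertical between 0.6 and 0.8 rad and z of pestle_b_mid in the frame of rest between 0.089 and 0.101 m and y of pestle_b_mid in the frame of rest between -0.019 and 0.019 m and x of pestle_b_mid in the frame of rest between -0.15 and 0.15 m and angle between holder_b_mid's own z axis and vertical between 0.6 and 0.8 rad and z of pestle_c_mid in the frame of rest between 0.089 and 0.101 m and y of pestle_c_mid in the frame of rest between -0.019 and 0.019 m and x of pestle_c_mid in the frame of rest between -0.15 and 0.15 m and angle between holder_c_mid's own z axis and vertical between 0.6 and 0.8 rad and z of pestle_d_mid in the frame of rest between 0.089 and 0.101 m and y of pestle_d_mid in the frame of rest between -0.019 and 0.019 m and x of pestle_d_mid in the frame of rest between -0.15 and 0.15 m and angle between holder_d_mid's own z axis and vertical between 0.6 and 0.8 rad); the robot touches nothing.
It fails at once if the jar is shoved more than 30 mm or knocked over (distance of jar from where it was at the start of the episode above 0.03 m or angle between jar's own z axis and vertical above 0.5 rad).
It fails at once if the bowl is shoved more than 30 mm or knocked over (distance of bowl from where it was at the start of the episode above 0.03 m or angle between bowl's own z axis and vertical above 0.5 rad).
Of pestle_a, pestle_b, pestle_c, pestle_d only 3 to 4 are there at a start; the rules pass over those that are not, and their reading is None.
At some moment in a run one of basket may be knocked a few centimetres aside while the robot is not near it.
It also fails if it takes over 210 s, if anything falls off the work surface, if the arm or the gripper's body presses on something with over 40 N, if the wrist force passes 120 N, or if a joint passes its speed limit or range.

### The arm

A 6-joint arm with a two-finger parallel gripper is mounted at the origin on the work surface. World frame = base frame: x ahead of the robot, y to its left, z up, the work surface at z = 0. Lengths are in m, angles in rad, forces in N, time in s.
With the tool pointing down it reaches from about 0.4 to 0.825 m from the base axis. Payload 7 kg.
Tool frame: the origin (TCP) lies between the finger pads; the fingertips stand 11 mm ahead of it and the grasp point (between the pads) lies 8 mm behind it (arm.tips_ahead is the distance from the TCP to the fingertips, in m); z points along the fingers, x is the direction in which the jaws open and shut, and the axes are right-handed (so a half turn about z gives the same grasp; the last joint's range is limited). The gripper opens to 88 mm and grips with 3 to 60 N. Pads are 19 mm wide; open, the fingers measure 130 mm over their backs; the gripper's body (78 mm by 193 mm) begins 47 mm behind the grasp point.
Start: joints at [-0.958, 0.359, 0.012, 0, -1.224, -0.288], TCP at [0.215, -0.64, 0.238] pointing down, gripper open.
Joint ranges: [-3.07, 3.07], [-1.43, 2.12], [-1.02, 1.25], [-3.03, 1.67], [-3.05, -0], [-3.03, 3.03]. Speed limits (rad/s): [2.39, 2.39, 3.01, 3.14, 3.14, 3.14].

### API

Orientations are given as [roll, pitch, yaw] about the fixed x, y, z axes, in that order (R = Rz(yaw) Ry(pitch) Rx(roll)).
In Python, from station import arm, optics, finder gives the robot as it stands. The module is installed in compiled form; this text tells all that it offers.
- The arm moves only by the tool apply_moves, never from a script. Its argument "increments" is one flat list of numbers, 6 for each row, row after row: the shift along the world's x, y, z in m, then the turn, a rotation vector about the world's x, y, z in rad. In form: [tx, ty, tz, rx, ry, rz, tx, ty, tz, rx, ry, rz, ...]. A call has 1 to 20 rows; each row shifts and turns the pose as measured when the row begins; what a row does not reach is not made up. A row lasts 1/12 s, in which the tool goes at most 41.7 mm and 7.16 degrees, less where a joint would pass 70% of its speed; a pose out of reach is approached as far as the arm can. A call with a gripper value outside its range is refused whole. "hand" is the closure, from 0 (fully open) to 1 (shut), set as the call begins (left out, the last holds). The fingers move at their own pace and stop on an object; "force" is the grip in N (left out, the last holds). Time passes only in rows, so rows that do not move let the fingers close. It gives the time, the measured TCP pose, the force and the opening at its end, in the units of the state.
- arm.get_state(): the state, without advancing time (a new reading comes with each control period).
- optics.grab_frame(name): name is "side" or "top" or "wrist"; returns the picture (420x560x3 uint8, red, green, blue); there is no depth.
- optics.camera_model(name): a dict with "fx", "fy", "cx", "cy" (pixels), "world_to_cam" (4x4, takes a point from world to camera coordinates); the wrist camera has in their place "T_tool_cam" (4x4, takes a point from camera to tool coordinates, whose origin is the TCP and whose axes are the tool frame's). Camera axes: x right, y up, looking along -z (the intrinsics and any distortion apply to the point x, -y, -z); pixel columns grow to the right and rows downward; lengths in m; the calibration is good to about 2 mm. A picture is of the moment at which its call begins: read the wrist's pose just before it. camera_model takes no time and is no camera call.
- arm.job_done(): hands the job in, once; it reports no verdict.
Trained networks look in the newest picture that a camera, given by its name, has taken for a name from the list of things; names that differ only in an ending like _2 or _b are one class to them, and where a whole thing is asked for, a point or a joint stands for the part that bears it (a point fixed in the world has none). Each returns a list of dicts, best first, with "conf" (0 to 1); they miss things now and then, are a little off and sometimes report something else, mostly with a low value. They report only what shows in the picture. A call takes as long as a camera call. They do not tell look-alikes from the thing itself.
- finder.find_in(camera, name): "box" ([left, top, right, bottom] in pixels, round what is visible of it).
- finder.landmark_of(camera, name): "point" ([column, row] in pixels: a listed point, or the origin of a listed thing).
The state is a dict: "t": time; "q": joint angles; "qd": joint speeds; "joint_efforts": joint torques, N m; "eef_pos": TCP position; "ee_rot": TCP orientation; "force": force on the tool from outside, world axes, zero at the start; "moment": the same for the moment, N m; "width": finger opening in m.
Only numpy, scipy, OpenCV 4.12 (cv2) and the standard library are available. Lean on these libraries where they do the work, as an engineer would, in place of code of your own. Each camera call takes 0.05 s, during which the arm holds its last target. There are 200 camera calls.

## Working session

There is one attempt and no reset: what is moved stays moved. The work goes in short steps, Python scripts to look and compute and a tool call to move; the robot and the scene stay as the last step left them, time stands still between calls to the robot, and variables do not carry over. Pictures are saved under pics/ and viewed, about 12 in all and at most 16, crops included, and the job is handed in when it is done.

Besides the shell and the picture viewer there is one more tool, called after "Emit:" as name(argument=value, ...) on one line, values as JSON. apply_moves: Moves the arm, as the interface text tells. Its arguments: {"type":"object","properties":{"increments":{"type":"array"},"hand":{"type":"number"},"force":{"type":"number"}},"required":["increments"]}

```bash
mkdir -p pics; ls; python3 - <<'E'
from station import arm, optics, finder
import cv2, numpy as np
print(arm.get_state())
for c in ["side","top"]:
    im=optics.grab_frame(c); cv2.imwrite(f"pics/{c}0.png",im[:,:,::-1])
    m=optics.camera_model(c); print(c,{k:np.round(np.array(v),4).tolist() if not isinstance(v,str) else v for k,v in m.items()})
    for n in ["rack","rest","basket","jar","bowl","holder_a_mid","pestle_a_mid"]:
        print(n,[(np.round(d["point"]).tolist(),round(d["conf"],2)) for d in finder.landmark_of(c,n)][:8])
E
```

```text
pics
{'t': 0.0, 'q': array([-9.57912784e-01,  3.59367969e-01,  1.10651381e-02, -3.48857648e-04,
       -1.22411843e+00, -2.88075944e-01]), 'qd': array([-0.00099725, -0.0013117 , -0.00193509, -0.00114475,  0.00053531,
        0.00037492]), 'joint_efforts': array([ 1.17770705e-04, -5.82722032e+01,  2.93058336e+01,  6.99735403e+00,
        6.91729132e-03, -1.60240966e-04]), 'eef_pos': array([ 0.21521668, -0.63926804,  0.23663788]), 'ee_rot': array([-3.14144539e+00, -1.65115135e-03,  1.89548500e+00]), 'force': array([-0.24941893,  0.36442363, -0.03583154]), 'moment': array([0.02644783, 0.02607851, 0.05906879]), 'width': 0.0874814435766923}
side {'fx': 383.4894, 'fy': 383.4894, 'cx': 283.9299, 'cy': 201.5325, 'world_to_cam': [[0.9984, -0.0559, 0.0067, -0.4946], [0.0308, 0.6412, 0.7668, -0.1372], [-0.0471, -0.7653, 0.6419, -1.0747], [0.0, 0.0, 0.0, 1.0]]}
rack [([283.0, 185.0], 0.9)]
rest []
basket [([283.0, 256.0], 0.89)]
jar [([358.0, 209.0], 0.62)]
bowl [([381.0, 273.0], 0.78)]
holder_a_mid []
pestle_a_mid [([277.0, 172.0], 0.32)]
top {'fx': 420.2244, 'fy': 420.2244, 'cx': 286.0136, 'cy': 208.7903, 'world_to_cam': [[-0.0123, -0.9999, 0.0116, 0.0848], [0.9833, -0.0099, 0.1817, -0.5061], [-0.1815, 0.0136, 0.9833, -1.0418], [0.0, 0.0, 0.0, 1.0]]}
rack [([208.0, 209.0], 0.6)]
rest [([419.0, 206.0], 0.65), ([267.0, 127.0], 0.3)]
basket [([330.0, 218.0], 0.57)]
jar [([269.0, 130.0], 0.91)]
bowl [([355.0, 131.0], 0.72)]
holder_a_mid [([197.0, 152.0], 0.73)]
pestle_a_mid []
```

View pics/side0.png

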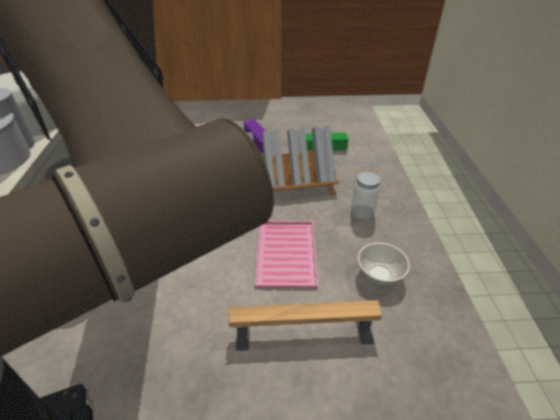

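View pics/top0.png

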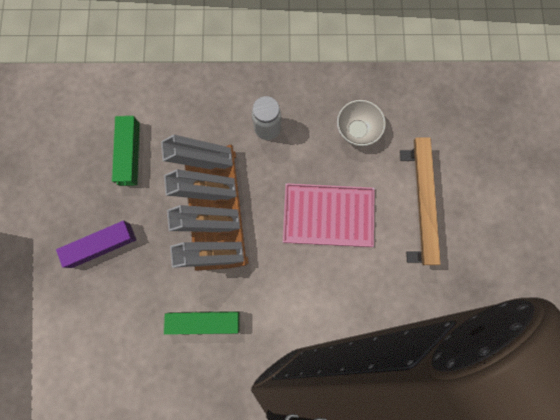

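The top view shows the rack at about (210,205) with holders leaning left (+y), the basket at (330,215), the rest at (427,200), the jar at (267,118) and the bowl at (361,124). Green and purple look-alike blocks lie around the rack. I'll zoom in on the rack and compute positions.

```bash
cat > h.py <<'E'
import numpy as np, cv2
from station import arm, optics, finder
from scipy.spatial.transform import Rotation as R
def proj(c,P):
    m=optics.camera_model(c); W=np.array(m["world_to_cam"]); P=np.atleast_2d(P)
    p=P@W[:3,:3].T+W[:3,3]; return np.c_[m["cx"]+m["fx"]*p[:,0]/-p[:,2], m["cy"]+m["fy"]*p[:,1]/p[:,2]]
def ray(c,uv,z):
    m=optics.camera_model(c); W=np.array(m["world_to_cam"])
    if "T_tool_cam" in m: pass
    Rm=W[:3,:3].T; o=-Rm@W[:3,3]; uv=np.atleast_2d(uv)
    d=np.c_[(uv[:,0]-m["cx"])/m["fx"],-(uv[:,1]-m["cy"])/m["fy"],-np.ones(len(uv))]@Rm.T
    return o+d*((z-o[2])/d[:,2])[:,None]
def pink(c="top",grab=True):
    im=optics.grab_frame(c); h=cv2.cvtColor(im,cv2.COLOR_RGB2HSV)
    m=cv2.inRange(h,(150,70,80),(179,255,255))
    m=cv2.morphologyEx(m,cv2.MORPH_CLOSE,np.ones((5,5)))
    n=np.argwhere(m)[:,::-1].astype(np.float32)
    return im,cv2.minAreaRect(n)
E
python3 - <<'E'
from h import *
print(optics.camera_model("top").keys())
print("project chk",proj("top",[0.5,0,0]))
for n,uv,z in [("rack",(208,209),0),("basket",(330,218),0),("jar",(269,130),0),("bowl",(355,131),0),("rest",(419,206),0)]:
    print(n,ray("top",uv,z).round(3))
print("bar corners",ray("top",[(415,138),(430,138),(439,263),(424,264)],0.08).round(3).tolist())
im,r=pink(); print(r, ray("top",[r[0]],0.012).round(3)); print(ray("top",cv2.boxPoints(r),0.012).round(3).tolist())
cv2.imwrite("pics/rk.png",cv2.resize(im[125:275,150:260],None,fx=4,fy=4,interpolation=cv2.INTER_CUBIC)[:,:,::-1])
E
```

```text
dict_keys(['fx', 'fy', 'cx', 'cy', 'world_to_cam'])
project chk [[315.19767875 214.1465393 ]]
rack [[0.517 0.289 0.   ]]
basket [[ 0.489 -0.04   0.   ]]
jar [[0.74  0.123 0.   ]]
bowl [[ 0.735 -0.117  0.   ]]
rest [[ 0.52  -0.282  0.   ]]
bar corners [[0.684, -0.258, 0.08], [0.684, -0.297, 0.08], [0.361, -0.295, 0.08], [0.359, -0.258, 0.08]]
((329.18865966796875, 214.8494873046875), (90.17961883544922, 59.438629150390625), 2.6025619506835938) [[ 0.496 -0.036  0.012]]
[[0.423, 0.088, 0.012], [0.584, 0.079, 0.012], [0.57, -0.164, 0.012], [0.41, -0.149, 0.012]]
```

View pics/rk.png

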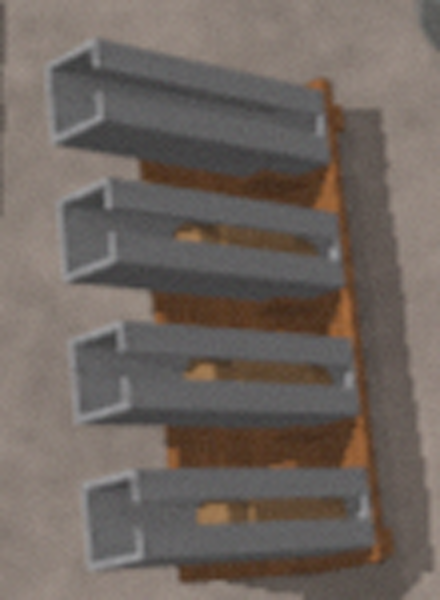

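Only the top (far) holder, a, is empty. B, c and d show wood in their slots, around (190-330, 235), (190-330, 372) and (200-340, 513) in the crop. Next I'll fit the rack pose from the mouth corners.

```bash
cat >> h.py <<'E'
LEAN=np.deg2rad(40)
def rackT(p): # x,y,yaw
    return R.from_euler('z',p[2]).as_matrix(), np.array([p[0],p[1],0])
def holder(p,i):
    Rr,t=rackT(p); yy=[-.126,-.042,.042,.126][i]
    return Rr@R.from_euler('y',LEAN).as_matrix(), Rr@[0,yy,.104]+t
E
python3 - <<'E'
from h import *
from scipy.optimize import least_squares
px=[[(50,65),(55,143),(100,40),(103,145)],[(60,200),(68,282),(108,180),(113,265)],[(73,343),(80,420),(125,323),(130,408)],[(85,488),(92,570),(137,470),(138,558)]]
px=np.array(px,float).reshape(-1,2)/4+[149.6,124.6]
loc=np.array([[.025,-.025,.09],[.025,.025,.09],[-.025,-.025,.09],[-.025,.025,.09]])
f=lambda p:(proj("top",np.vstack([loc@holder(p,i)[0].T+holder(p,i)[1] for i in range(4)]))-px).ravel()
s=least_squares(f,[.52,.3,1.57],loss='soft_l1'); print(s.x.round(4),f(s.x).reshape(-1,2).round(1).tolist())
for i in range(4): print(i,holder(s.x,i)[1].round(4),"axis",holder(s.x,i)[0][:,2].round(3))
E
```

```text
[0.513  0.2806 1.6894] [[-0.4, 0.1], [-0.1, 0.7], [-0.2, -0.4], [0.8, -6.0], [-0.2, 0.2], [-0.5, 0.4], [0.8, -0.5], [1.5, -0.5], [-0.6, -0.6], [-0.6, 1.5], [-0.2, -0.3], [0.4, 0.4], [-0.6, -0.8], [-0.5, 0.7], [0.0, 0.0], [1.8, 0.7]]
0 [0.6381 0.2955 0.104 ] axis [-0.076  0.638  0.766]
1 [0.5547 0.2856 0.104 ] axis [-0.076  0.638  0.766]
2 [0.4713 0.2756 0.104 ] axis [-0.076  0.638  0.766]
3 [0.3879 0.2657 0.104 ] axis [-0.076  0.638  0.766]
```

```bash
cat >> h.py <<'E'
RACK=np.array([.513,.2806,1.6894])
U=np.array([np.cos(RACK[2]),np.sin(RACK[2]),0]); RY=np.array([-U[1],U[0],0]); Z=np.array([0,0,1.])
def toolR(tau,ry=RY):
    u=np.array([ry[1],-ry[0],0]); z=-np.cos(tau)*Z+np.sin(tau)*u
    return np.c_[ry,np.cross(z,ry),z]
def now():
    s=arm.get_state(); return np.array(s["eef_pos"]),R.from_euler('xyz',s["ee_rot"]).as_matrix(),s
def delta(pos,Rt,label=""):
    p,Rn,s=now(); d=pos-p; rv=R.from_matrix(Rt@Rn.T).as_rotvec()
    n=max(np.linalg.norm(d)/.0417,np.linalg.norm(rv)/.125)
    print(label,"d",d.round(4).tolist(),"rv",rv.round(4).tolist(),"rows>=%.1f"%n,"per",[float(x) for x in np.r_[d,rv].round(4)/np.ceil(n)])
def grasp(i,tau,up=.01,back=0,rk=RACK):
    H,c=holder(rk,i); Rt=toolR(tau); return c+H[:,2]*up+(.008-back)*Rt[:,2],Rt
E
python3 - <<'E'
from h import *
p,Rn,s=now(); print(Rn.round(3))
delta(np.array([.43,-.25,.35]),toolR(0),"via")
for i in (1,2,3): print(i,[x.round(3).tolist() for x in grasp(i,np.deg2rad(47),back=.12)])
E
```

```text
[[-0.319  0.948  0.   ]
 [ 0.948  0.319 -0.   ]
 [-0.     0.    -1.   ]]
via d [0.2146, 0.3897, 0.1124] rv [0.0, 0.0, 1.3646] rows>=11.0 per [0.017883333333333334, 0.032475, 0.009366666666666667, 0.0, 0.0, 0.11371666666666667]
1 [[0.564, 0.211, 0.188], [[-0.993, -0.081, -0.087], [-0.118, 0.677, 0.726], [0.0, 0.731, -0.682]]]
2 [[0.48, 0.201, 0.188], [[-0.993, -0.081, -0.087], [-0.118, 0.677, 0.726], [0.0, 0.731, -0.682]]]
3 [[0.397, 0.191, 0.188], [[-0.993, -0.081, -0.087], [-0.118, 0.677, 0.726], [0.0, 0.731, -0.682]]]
```

Emit:
apply_moves(increments=[0.018,0.0325,0.0095,0,0,0.1135,0.018,0.0325,0.0095,0,0,0.1135,0.018,0.0325,0.0095,0,0,0.1135,0.018,0.0325,0.0095,0,0,0.1135,0.018,0.0325,0.0095,0,0,0.1135,0.018,0.0325,0.0095,0,0,0.1135,0.018,0.0325,0.0095,0,0,0.1135,0.018,0.0325,0.0095,0,0,0.1135,0.018,0.0325,0.0095,0,0,0.1135,0.018,0.0325,0.0095,0,0,0.1135,0.018,0.0325,0.0095,0,0,0.1135,0.018,0.0325,0.0095,0,0,0.1135], hand=0.28)

```text
t: 1.85
eef_pos: [0.4315, -0.236, 0.3522]
ee_rot: [-3.138, -0.004, -2.975]
force: [0.8, -1.6, 0.4]
width: 0.0632
```

```bash
python3 - <<'E'
from h import *
p,Rn,s=now(); print(s["t"],p.round(3),s["q"].round(3),s["width"])
p1,R1=grasp(2,np.deg2rad(47),back=.12); p1=p1+[0,0,.05]
delta(p1,R1,"c pre")
E
```

```text
1.85 [ 0.431 -0.236  0.352] [-0.097 -0.005 -0.183  0.004 -1.396  0.263] 0.06318760670366594
c pre d [0.0487, 0.4367, -0.1142] rv [0.8157, 0.1138, -0.0468] rows>=10.9 per [0.004427272727272728, 0.0397, -0.010381818181818181, 0.07415454545454546, 0.010345454545454545, -0.004254545454545454]
```

Emit:
apply_moves(increments=[0.004,0.0365,-0.0095,0.068,0.0095,-0.004,0.004,0.0365,-0.0095,0.068,0.0095,-0.004,0.004,0.0365,-0.0095,0.068,0.0095,-0.004,0.004,0.0365,-0.0095,0.068,0.0095,-0.004,0.004,0.0365,-0.0095,0.068,0.0095,-0.004,0.004,0.0365,-0.0095,0.068,0.0095,-0.004,0.004,0.0365,-0.0095,0.068,0.0095,-0.004,0.004,0.0365,-0.0095,0.068,0.0095,-0.004,0.004,0.0365,-0.0095,0.068,0.0095,-0.004,0.004,0.0365,-0.0095,0.068,0.0095,-0.004,0.004,0.0365,-0.0095,0.068,0.0095,-0.004,0.004,0.0365,-0.0095,0.068,0.0095,-0.004])

```text
t: 2.85
eef_pos: [0.4857, 0.2262, 0.2476]
ee_rot: [2.293, 0.03, -3.024]
force: [0.7, 0.6, -0.4]
width: 0.063
```

```bash
cat >> h.py <<'E'
def wproj(P):
    p,Rn,_=now(); m=optics.camera_model("wrist"); T=np.array(m["T_tool_cam"])
    q=((np.atleast_2d(P)-p)@Rn-T[:3,3])@T[:3,:3]
    return np.c_[m["cx"]+m["fx"]*q[:,0]/-q[:,2], m["cy"]+m["fy"]*q[:,1]/q[:,2]]
E
python3 - <<'E'
from h import *
p,Rn,s=now(); print(s["t"],p.round(3),s["q"].round(3))
m=optics.camera_model("wrist"); print({k:np.round(np.array(v),3).tolist() for k,v in m.items()})
im=optics.grab_frame("wrist").copy()
loc=np.array([[a,b,c] for c in(.09,0.03) for a,b in((.025,-.025),(.025,.025),(-.025,.025),(-.025,-.025))])
for i in range(4):
    H,c=holder(RACK,i)
    for j,(u,v) in enumerate(wproj(loc@H.T+c)): 
        if abs(u)<2000 and abs(v)<2000: cv2.circle(im,(int(u),int(v)),3,(255,0,0) if j<4 else (0,255,0),1)
cv2.imwrite("pics/w1.png",im[:,:,::-1])
p1,R1=grasp(2,np.deg2rad(47)); delta(p1,R1,"c grasp")
E
```

```text
2.85 [0.486 0.226 0.248] [ 0.143  0.192 -0.159 -0.89  -1.304  0.276]
{'fx': 312.232, 'fy': 312.232, 'cx': 281.647, 'cy': 216.788, 'T_tool_cam': [[1.0, -0.0, 0.001, -0.001], [0.0, -0.955, -0.298, -0.08], [0.001, 0.298, -0.955, -0.148], [0.0, 0.0, 0.0, 1.0]]}
c grasp d [-0.0146, 0.0569, -0.138] rv [-0.0393, 0.0188, 0.0011] rows>=3.6 per [-0.00365, 0.014225, -0.0345, -0.009825, 0.0047, 0.000275]
```

View pics/w1.png

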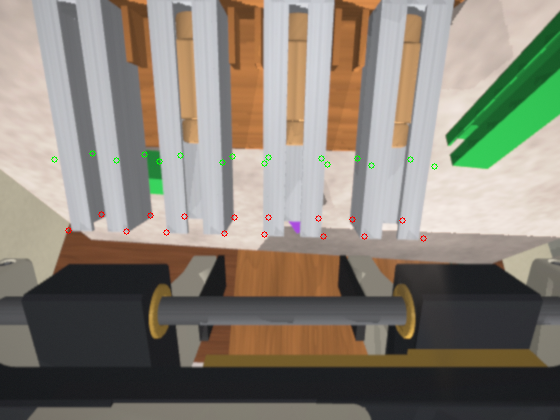

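```bash
python3 - <<'E'
from h import *
p1,R1=grasp(2,np.deg2rad(47),back=.07); delta(p1,R1,"c pre")
print("tool z",R1[:,2]*.07)
E
```

```text
c pre d [-0.0086, 0.0061, -0.0903] rv [-0.0393, 0.0188, 0.0011] rows>=2.2 per [-0.0028666666666666667, 0.0020333333333333336, -0.030100000000000002, -0.0131, 0.006266666666666667, 0.00036666666666666667]
tool z [-0.00605766  0.05083511 -0.04773989]
```

Emit:
apply_moves(increments=[-0.0022,0.0015,-0.0226,-0.01,0.0047,0,-0.0022,0.0015,-0.0226,-0.01,0.0047,0,-0.0022,0.0015,-0.0226,-0.01,0.0047,0,-0.0022,0.0015,-0.0226,-0.01,0.0047,0,0,0,0,0,0,0,0,0,0,0,0,0])

```text
t: 3.4
eef_pos: [0.4753, 0.2387, 0.1493]
ee_rot: [2.323, -0.002, -3.022]
force: [0.1, -0.0, 1.4]
width: 0.0631
```

```bash
python3 - <<'E'
from h import *
p1,R1=grasp(2,np.deg2rad(47)); delta(p1,R1,"c")
im=optics.grab_frame("wrist").copy()
cv2.imwrite("pics/w2.png",im[:,:,::-1])
E
```

```text
c d [-0.0054, 0.0491, -0.0431] rv [0.0019, -0.0022, -0.0009] rows>=1.6 per [-0.0027, 0.02455, -0.02155, 0.00095, -0.0011, -0.00045]
```

View pics/w2.png

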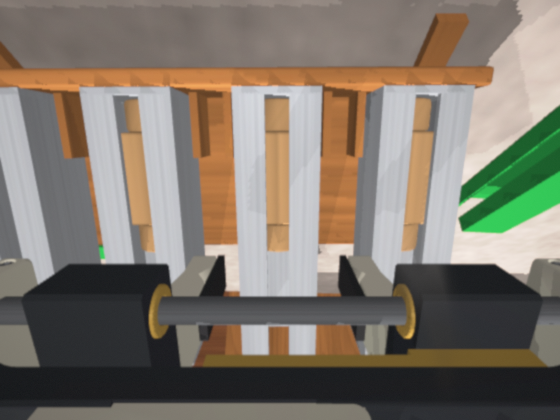

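The fingers (225 and 340) straddle holder c (235-320) and are well centred, so I'll insert.

Emit:
apply_moves(increments=[-0.0014,0.0123,-0.0108,0,0,0,-0.0014,0.0123,-0.0108,0,0,0,-0.0014,0.0123,-0.0108,0,0,0,-0.0014,0.0123,-0.0108,0,0,0,0,0,0,0,0,0])

```text
t: 3.87
eef_pos: [0.4749, 0.2888, 0.1135]
ee_rot: [2.321, 0.012, -3.024]
force: [-0.4, -0.6, -0.4]
width: 0.0632
```

Emit:
apply_moves(increments=[0,0,0,0,0,0,0,0,0,0,0,0,0,0,0,0,0,0,0,0,0,0,0,0,0,0,0,0,0,0], hand=1, force=50)

```text
t: 4.28
eef_pos: [0.4771, 0.2873, 0.1183]
ee_rot: [2.321, 0.019, -3.024]
force: [-0.3, -0.4, -4.1]
width: 0.05
```

```bash
python3 - <<'E'
from h import *
p1,R1=grasp(2,np.deg2rad(47)); delta(p1,R1,"c"); print(now()[2]["width"], now()[2]["force"])
E
```

```text
c d [-0.0073, 0.0005, -0.0121] rv [-0.0024, 0.0188, 0.0006] rows>=0.3 per [-0.0073, 0.0005, -0.0121, -0.0024, 0.0188, 0.0006]
0.0500133477699802 [-0.32425657 -0.37034563 -4.14965444]
```

```bash
cat >> h.py <<'E'
import json
def saveg(i):
    p,Rn,s=now(); H,c=holder(RACK,i)
    json.dump(dict(p=p.tolist(),R=Rn.tolist(),i=i),open("g.json","w"))
def pourpose(lip,lean):
    g=json.load(open("g.json")); H0,c0=holder(RACK,g["i"]); p0=np.array(g["p"]);R0=np.array(g["R"])
    H=R.from_euler('z',np.pi/2).as_matrix()@R.from_euler('y',np.deg2rad(lean)).as_matrix()
    c=np.array(lip)-H@[.021,0,.09]; Q=H@H0.T
    return c+Q@(p0-c0),Q@R0
E
python3 - <<'E'
from h import *
saveg(2)
B=np.array([.497,-.036]); lip=np.array([B[0],B[1]-.07,.034])
for l,h in((85,.15),(105,.03),(112,0)):
    P,Q=pourpose(lip+[0,0,h],l); print(l,P.round(4))
E
```

```text
85 [ 0.5042 -0.1796  0.1995]
105 [ 0.5042 -0.1699  0.1038]
112 [ 0.5042 -0.1646  0.0812]
```

Emit:
apply_moves(increments=[0,0,0.01,0,0,0,0,0,0.02,0,0,0,0,0,0.03,0,0,0,0,0,0.03,0,0,0,0,0,0.03,0,0,0,0,0,0.03,0,0,0,0,0,0.03,0,0,0,0,0,0.02,0,0,0])

```text
t: 4.95
eef_pos: [0.4724, 0.2821, 0.3246]
ee_rot: [2.327, 0.005, -3.028]
force: [0.7, 0.4, -2.4]
width: 0.0501
```

```bash
python3 - <<'E'
from h import *
B=np.array([.497,-.036]); lip=np.array([B[0],B[1]-.07,.034])
print(now()[2]["force"],now()[2]["width"],now()[2]["t"])
delta(*pourpose(lip+[0,0,.15],85))
im=optics.grab_frame("wrist").copy()
cv2.imwrite("pics/w3.png",im[:,:,::-1])
E
```

```text
[ 0.67765309  0.35740849 -2.37052614] 0.05008126712378423 4.95
 d [0.0317, -0.4618, -0.1251] rv [-0.7775, -0.0574, -0.1024] rows>=11.5 per [0.0026416666666666667, -0.038483333333333335, -0.010424999999999999, -0.06479166666666666, -0.004783333333333333, -0.008533333333333334]
```

View pics/w3.png

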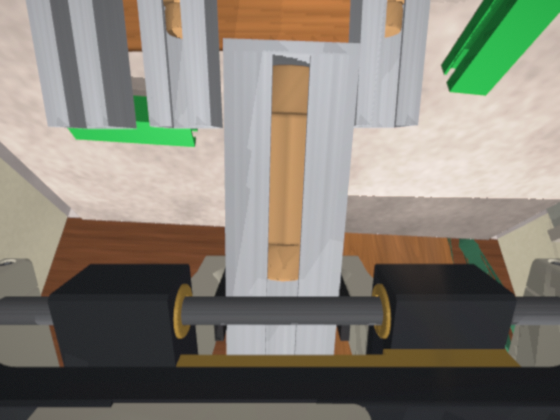

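Emit:
apply_moves(increments=[0.0025,-0.0355,0,-0.06,-0.0044,-0.0079,0.0025,-0.0355,0,-0.06,-0.0044,-0.0079,0.0025,-0.0355,0,-0.06,-0.0044,-0.0079,0.0025,-0.0355,0,-0.06,-0.0044,-0.0079,0.0025,-0.0355,-0.0125,-0.06,-0.0044,-0.0079,0.0025,-0.0355,-0.0125,-0.06,-0.0044,-0.0079,0.0025,-0.0355,-0.0125,-0.06,-0.0044,-0.0079,0.0025,-0.0355,-0.0125,-0.06,-0.0044,-0.0079,0.0025,-0.0355,-0.0125,-0.06,-0.0044,-0.0079,0.0025,-0.0355,-0.0125,-0.06,-0.0044,-0.0079,0.0025,-0.0355,-0.0125,-0.06,-0.0044,-0.0079,0.0025,-0.0355,-0.0125,-0.06,-0.0044,-0.0079,0.0025,-0.0355,-0.0125,-0.06,-0.0044,-0.0079])

```text
t: 6.08
eef_pos: [0.5016, -0.1985, 0.229]
ee_rot: [3.139, 0.034, -3.126]
force: [0.4, -0.3, -4.0]
width: 0.0502
```

```bash
python3 - <<'E'
from h import *
im,r=pink(); print(r, ray("top",[r[0]],0.012).round(3)); 
for k in range(3): print(arm.get_state()["eef_pos"]); optics.grab_frame("wrist")
B=np.array([.497,-.036]); lip=np.array([B[0],B[1]-.07,.034])
delta(*pourpose(lip,104)); delta(*pourpose(lip,112))
E
```

```text
((307.5, 214.0), (60.0, 47.0), 90.0) [[0.499 0.022 0.012]]
[ 0.50024044 -0.20197566  0.22599327]
[ 0.49966897 -0.19927668  0.22644658]
[ 0.50018387 -0.19785263  0.22747982]
 d [0.0032, 0.0265, -0.1558] rv [-0.303, 0.0181, -0.0041] rows>=3.8 per [0.0008, 0.006625, -0.03895, -0.07575, 0.004525, -0.001025]
 d [0.0032, 0.0325, -0.1472] rv [-0.4427, 0.0178, -0.0054] rows>=3.6 per [0.0008, 0.008125, -0.0368, -0.110675, 0.00445, -0.00135]
```

Emit:
apply_moves(increments=[0.0005,0.0044,-0.0235,-0.05,0.003,-0.0007,0.0005,0.0044,-0.0235,-0.05,0.003,-0.0007,0.0005,0.0044,-0.0235,-0.05,0.003,-0.0007,0.0005,0.0044,-0.0235,-0.05,0.003,-0.0007,0.0005,0.0044,-0.0235,-0.05,0.003,-0.0007,0.0005,0.0044,-0.0235,-0.05,0.003,-0.0007])

```text
t: 6.78
eef_pos: [0.5131, -0.167, 0.0964]
ee_rot: [-2.846, 0.04, -3.125]
force: [1.6, -2.3, -2.6]
width: 0.0495
```

```bash
python3 - <<'E'
from h import *
B=np.array([.497,-.036]); lip=np.array([B[0],B[1]-.07,.034])
optics.grab_frame("wrist")
delta(*pourpose(lip,104)); delta(*pourpose(lip,113))
E
```

```text
d [-0.0063, -0.0041, -0.019] rv [0.0032, 0.0249, 0.0011] rows>=0.5 per [-0.0063, -0.0041, -0.019, 0.0032, 0.0249, 0.0011]
 d [-0.0063, 0.0027, -0.0093] rv [-0.1539, 0.025, -0.0009] rows>=1.2 per [-0.00315, 0.00135, -0.00465, -0.07695, 0.0125, -0.00045]
```

Emit:
apply_moves(increments=[-0.001,0.0005,-0.001,-0.039,0.005,0,-0.001,0.0005,-0.001,-0.039,0.005,0,-0.001,0.0005,-0.001,-0.039,0.005,0,-0.001,0.0005,-0.001,-0.039,0.005,0,0,0,0,0,0,0])

```text
t: 7.25
eef_pos: [0.5087, -0.1601, 0.089]
ee_rot: [-2.68, 0.016, -3.12]
force: [0.5, -0.4, -2.5]
width: 0.0498
```

```bash
python3 - <<'E'
from h import *
for _ in range(10): im=optics.grab_frame("side")
w=optics.grab_frame("wrist")
cv2.imwrite("pics/p1.png",np.hstack([im[150:400,150:450],w[85:335,130:430]])[:,:,::-1])
B=np.array([.497,-.036]); lip=np.array([B[0],B[1]-.07,.034])
print(now()[2]["force"]); delta(*pourpose(lip,113))
E
```

```text
[-0.27442605  0.4345436  -2.08829224]
 d [-0.0039, -0.0024, -0.0065] rv [0.0057, 0.0096, -0.0013] rows>=0.2 per [-0.0039, -0.0024, -0.0065, 0.0057, 0.0096, -0.0013]
```

View pics/p1.png

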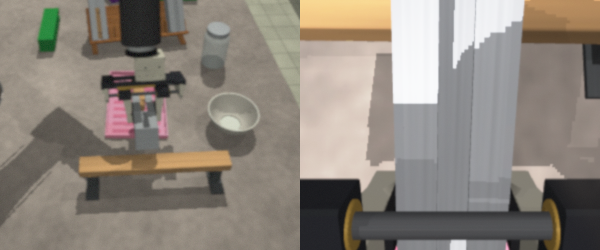

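Emit:
apply_moves(increments=[0,-0.01,0.006,0,0,0,0,-0.018,0.011,0,0,0,0,-0.018,0.011,0,0,0,0,-0.018,0.011,0,0,0,0,-0.018,0.011,0,0,0,0,-0.018,0.011,0,0,0,0,-0.018,0.02,0,0,0,0,0,0.03,0,0,0,0,0,0.03,0,0,0,0,0,0.03,0,0,0])

```text
t: 8.63
eef_pos: [0.5, -0.286, 0.2583]
ee_rot: [-2.685, -0.002, -3.125]
force: [1.2, -1.3, -2.8]
width: 0.0498
```

```bash
cat >> h.py <<'E'
def back(up):
    g=json.load(open("g.json")); delta(np.array(g["p"])+[0,0,up],np.array(g["R"]),"back+%g"%up)
E
python3 - <<'E'
from h import *
im=optics.grab_frame("side"); w=optics.grab_frame("top")
cv2.imwrite("pics/p2.png",np.hstack([cv2.resize(im[190:310,220:330],None,fx=3,fy=3),cv2.resize(w[160:280,270:390],None,fx=3,fy=3)])[:,:,::-1])
print(now()[0]); back(.19)
E
```

```text
[ 0.50352762 -0.28581456  0.26286867]
back+0.19 d [-0.0264, 0.5731, 0.0455] rv [1.2769, 0.0773, 0.103] rows>=13.8 per [-0.0018857142857142857, 0.04093571428571429, 0.00325, 0.09120714285714285, 0.005521428571428571, 0.007357142857142856]
```

View pics/p2.png

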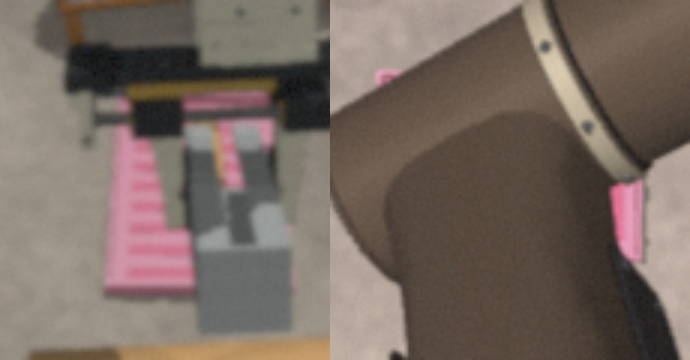

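Emit:
apply_moves(increments=[-0.0015,0.032,0.005,0.071,0.0043,0.0057,-0.0015,0.032,0.005,0.071,0.0043,0.0057,-0.0015,0.032,0.005,0.071,0.0043,0.0057,-0.0015,0.032,0.005,0.071,0.0043,0.0057,-0.0015,0.032,0.005,0.071,0.0043,0.0057,-0.0015,0.032,0.005,0.071,0.0043,0.0057,-0.0015,0.032,0.005,0.071,0.0043,0.0057,-0.0015,0.032,0.005,0.071,0.0043,0.0057,-0.0015,0.032,0.005,0.071,0.0043,0.0057,-0.0015,0.032,0,0.071,0.0043,0.0057,-0.0015,0.032,0,0.071,0.0043,0.0057,-0.0015,0.032,0,0.071,0.0043,0.0057,-0.0015,0.032,0,0.071,0.0043,0.0057,-0.0015,0.032,0,0.071,0.0043,0.0057,-0.0015,0.032,0,0.071,0.0043,0.0057,-0.0015,0.032,0,0.071,0.0043,0.0057,-0.0015,0.032,0,0.071,0.0043,0.0057,-0.0015,0.032,0,0.071,0.0043,0.0057])

```text
t: 10.23
eef_pos: [0.4664, 0.3134, 0.3051]
ee_rot: [2.262, 0.011, -3.015]
force: [-0.1, -0.1, -3.6]
width: 0.0498
```

```bash
python3 - <<'E'
from h import *
for _ in range(2): optics.grab_frame("wrist")
back(.1)
E
```

```text
back+0.1 d [0.0118, -0.027, -0.0845] rv [-0.0575, -0.0206, -0.0103] rows>=2.1 per [0.003933333333333333, -0.009, -0.02816666666666667, -0.01916666666666667, -0.006866666666666667, -0.0034333333333333334]
```

Emit:
apply_moves(increments=[0.003,-0.007,-0.017,-0.0145,-0.005,-0.0025,0.003,-0.007,-0.017,-0.0145,-0.005,-0.0025,0.003,-0.007,-0.017,-0.0145,-0.005,-0.0025,0.003,-0.007,-0.017,-0.0145,-0.005,-0.0025])

```text
t: 10.67
eef_pos: [0.4778, 0.2835, 0.2318]
ee_rot: [2.329, 0.02, -3.023]
force: [0.1, -0.3, -3.0]
width: 0.05
```

```bash
python3 - <<'E'
from h import *
for _ in range(2): optics.grab_frame("wrist")
back(.0)
E
```

```text
back+0 d [0.0004, 0.0041, -0.1116] rv [0.0082, -0.0031, -0.0001] rows>=2.7 per [0.00013333333333333334, 0.0013666666666666669, -0.037200000000000004, 0.0027333333333333337, -0.0010333333333333334, -3.3333333333333335e-05]
```

Emit:
apply_moves(increments=[0,0.0008,-0.021,0.0016,-0.0006,0,0,0.0008,-0.021,0.0016,-0.0006,0,0,0.0008,-0.021,0.0016,-0.0006,0,0,0.0008,-0.021,0.0016,-0.0006,0,0,0.0008,-0.021,0.0016,-0.0006,0])

```text
t: 11.18
eef_pos: [0.4811, 0.2864, 0.1294]
ee_rot: [2.322, 0.033, -3.024]
force: [0.8, -4.0, 6.7]
width: 0.0496
```

```bash
python3 - <<'E'
from h import *
for _ in range(2): im=optics.grab_frame("wrist")
print(now()[2]["force"]); back(.0)
p,Rn,s=now(); print(Rn[:,2])
E
```

```text
[-0.04914921  0.18052234 -2.40886417]
back+0 d [-0.0026, 0.0008, -0.009] rv [-0.0003, 0.008, 0.0013] rows>=0.2 per [-0.0026, 0.0008, -0.009, -0.0003, 0.008, 0.0013]
[-0.06690626  0.72814847 -0.68214615]
```

Emit:
apply_moves(increments=[-0.0008,0,-0.003,0,0.003,0,-0.0008,0,-0.003,0,0.003,0,-0.0008,0,-0.003,0,0.002,0])

```text
t: 11.53
eef_pos: [0.4801, 0.2879, 0.1247]
ee_rot: [2.317, 0.025, -3.024]
force: [-2.2, -2.9, 9.0]
width: 0.0496
```

```bash
python3 - <<'E'
from h import *
for _ in range(2): im=optics.grab_frame("wrist")
print(now()[2]["force"]); back(.0)
E
```

```text
[-1.07516568 -0.61110225  5.59244583]
back+0 d [-0.003, -0.0005, -0.0064] rv [-0.0045, 0.0056, 0.0007] rows>=0.2 per [-0.003, -0.0005, -0.0064, -0.0045, 0.0056, 0.0007]
```

Emit:
apply_moves(increments=[-0.0005,0,-0.001,0,0,0,0,0,0,0,0,0,0,0,0,0,0,0], hand=0.28)

```text
t: 11.88
eef_pos: [0.4809, 0.2885, 0.1284]
ee_rot: [2.316, 0.03, -3.024]
force: [-0.4, -0.2, -0.5]
width: 0.0616
```

Emit:
apply_moves(increments=[0.0014,-0.0109,0.0102,0,0,0,0.0014,-0.0109,0.0102,0,0,0,0.0014,-0.0109,0.0102,0,0,0,0.0014,-0.0109,0.0102,0,0,0,0.0014,-0.0109,0.0102,0,0,0,0.0014,-0.0109,0.0102,0,0,0,0.0014,-0.0109,0.0102,0,0,0])

```text
t: 12.47
eef_pos: [0.4899, 0.2056, 0.2074]
ee_rot: [2.318, 0.03, -3.021]
force: [0.2, 0.6, 0.2]
width: 0.0633
```

```bash
python3 - <<'E'
from h import *
w=optics.grab_frame("wrist"); t=optics.grab_frame("top")
cv2.imwrite("pics/r1.png",np.hstack([w[:400],cv2.resize(t[110:310,160:260],None,fx=2,fy=2)])[:,:,::-1])
print(now()[0],now()[2]["width"])
E
```

```text
[0.49125172 0.20502666 0.20856206] 0.06300386711539009
```

View pics/r1.png

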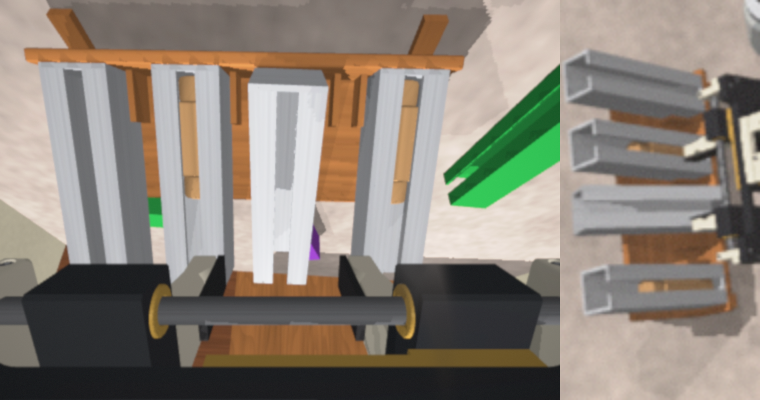

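Holder c is not seated. It sits on top of the left fin, about 8 mm too far toward +x (bottom at (290,72) where (299,66) is expected). I'll regrip it, shift it and reseat it.

Emit:
apply_moves(increments=[-0.0018,0.014,-0.0143,0,0,0,-0.0018,0.014,-0.0143,0,0,0,-0.0018,0.014,-0.0143,0,0,0,-0.0018,0.014,-0.0143,0,0,0,-0.0018,0.014,-0.0143,0,0,0,-0.0018,0.014,-0.0143,0,0,0])

```text
t: 13.07
eef_pos: [0.4833, 0.2868, 0.1261]
ee_rot: [2.321, 0.045, -3.03]
force: [-1.7, -1.7, -0.1]
width: 0.0626
```

```bash
python3 - <<'E'
from h import *
for _ in range(2): im=optics.grab_frame("wrist")
print(now()[0],now()[2]["force"])
p1,R1=grasp(2,np.deg2rad(47)); delta(p1,R1,"c")
for _ in range(2): im=optics.grab_frame("wrist")
p1,R1=grasp(2,np.deg2rad(47)); delta(p1,R1,"c")
E
```

```text
[0.48177052 0.28758582 0.12450114] [-0.59840142 -0.55109692  0.47568226]
c d [-0.0119, 0.0002, -0.0183] rv [-0.0054, 0.0399, 0.0054] rows>=0.5 per [-0.0119, 0.0002, -0.0183, -0.0054, 0.0399, 0.0054]
c d [-0.0134, 0.0015, -0.0202] rv [-0.0052, 0.0432, 0.0053] rows>=0.6 per [-0.0134, 0.0015, -0.0202, -0.0052, 0.0432, 0.0053]
```

Emit:
apply_moves(increments=[0,0,-0.001,0,0,0,0,0,-0.001,0,0,0,0,0,-0.001,0,0,0,0,0,-0.001,0,0,0], hand=1)

```text
t: 13.6
eef_pos: [0.4848, 0.2851, 0.1256]
ee_rot: [2.32, 0.048, -3.029]
force: [-2.5, 2.3, 4.8]
width: 0.05
```

Emit:
apply_moves(increments=[0,0,0.01,0,0,0,0,0,0.015,0,0,0,-0.003,0,0.015,0,0.01,0.001,-0.003,0,0.01,0,0.01,0.001,-0.003,0,0,0,0.01,0.001,-0.003,0,0,0,0.01,0.001])

```text
t: 14.1
eef_pos: [0.4732, 0.2817, 0.1789]
ee_rot: [2.32, 0.007, -3.029]
force: [-0.3, 0.5, -2.6]
width: 0.0503
```

```bash
python3 - <<'E'
from h import *
for _ in range(3): w=optics.grab_frame("wrist")
p1,R1=grasp(2,np.deg2rad(47)); delta(p1+[0,0,.012],R1,"c")
print(now()[2]["width"])
cv2.imwrite("pics/r2.png",w[:,:,::-1])
json.dump(dict(p=(p1+[0,0,.012]).tolist(),R=R1.tolist(),i=2),open("g.json","w"))
E
```

```text
c d [-0.0031, 0.006, -0.0597] rv [-0.0023, 0.0055, 0.0056] rows>=1.4 per [-0.00155, 0.003, -0.02985, -0.00115, 0.00275, 0.0028]
0.050004890914310964
```

View pics/r2.png

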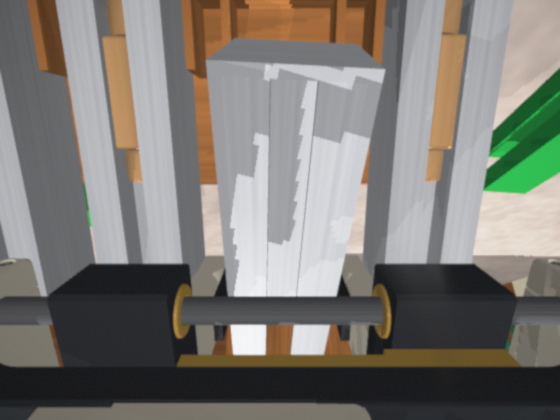

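Picture r2 shows the gripped holder c pitched within the grip: its floor corners are at (215,72), (382,70), (237,38) and (357,42). I'll fit its pose relative to the tool.

```bash
cat >> h.py <<'E'
from scipy.optimize import least_squares
def inhand(c4,row,l,r):
    "floor corners (slot-left, slot-right, low-left, low-right), slot-face edges l,r at image row; returns holder pose in world"
    m=optics.camera_model("wrist"); T=np.array(m["T_tool_cam"]); p,Rn,_=now()
    L=np.array([[-.025,-.025,-.09],[-.025,.025,-.09],[.025,-.025,-.09],[.025,.025,-.09],[-.025,-.025,.05],[-.025,.025,.05]])
    H0,_=holder(RACK,2); R0=Rn.T@H0
    def pose(v): return R.from_rotvec(v[3:]).as_matrix()@R0, np.array([0,0,-.008])+v[:3]
    def f(v):
        Q,t=pose(v); q=(L@Q.T+t-T[:3,3])@T[:3,:3]
        uv=np.c_[m["cx"]+m["fx"]*q[:,0]/-q[:,2], m["cy"]+m["fy"]*q[:,1]/q[:,2]]
        e=[]
        for a,b,col in((0,4,l),(1,5,r)):
            s=(row-uv[a,1])/(uv[b,1]-uv[a,1]); e.append(uv[a,0]+s*(uv[b,0]-uv[a,0])-col)
        return np.r_[(uv[:4]-np.array(c4)).ravel(),e]
    s=least_squares(f,np.zeros(6)); Q,t=pose(s.x)
    print("fit",s.x.round(4),"res",f(s.x).round(1)); return Rn@Q,p+Rn@t
E
python3 - <<'E'
from h import *
H,c=inhand([(215,72),(382,70),(237,38),(357,42)],340,232,327)
H0,c0=holder(RACK,2)
print("axis",H[:,2],"lean",np.degrees(np.arccos(H[2,2])),"corr rv",R.from_matrix(H0@H.T).as_rotvec().round(3),"c",c.round(4),"c0",c0.round(4))
Q=H0@H.T; p,Rn,_=now(); np.save("rel.npy",np.c_[Rn.T@H,Rn.T@(c-p)])
pt=c0+[0,0,.05]+Q@(p-c); delta(pt,Q@Rn,"to seated+50mm")
E
```

```text
fit [ 0.001  -0.018   0.0147  0.4064  0.0088  0.0376] res [-2.4 -5.6  1.9  3.9 -0.7  0.9 -1.3  2.2  5.7 -1.8]
axis [-0.06706896  0.89090392  0.44921259] lean 63.30682409357162 corr rv [0.407 0.012 0.021] c [0.4729 0.2745 0.1601] c0 [0.4713 0.2756 0.104 ]
to seated+50mm d [-0.0015, -0.0065, -0.0046] rv [0.4075, 0.0124, 0.0215] rows>=3.3 per [-0.000375, -0.001625, -0.00115, 0.101875, 0.0031, 0.005375]
```

Emit:
apply_moves(increments=[-0.0007,-0.001,0.0,0.068,0.002,0.0036,-0.0007,-0.001,0.0,0.068,0.002,0.0036,-0.0007,-0.001,0.0,0.068,0.002,0.0036,-0.0007,-0.001,0.0,0.068,0.002,0.0036,-0.0007,-0.001,-0.001,0.068,0.002,0.0036,-0.0007,-0.001,-0.001,0.068,0.002,0.0036])

```text
t: 14.75
eef_pos: [0.4706, 0.2779, 0.1777]
ee_rot: [1.899, 0.057, -3.018]
force: [-0.2, -0.3, -2.3]
width: 0.0501
```

```bash
cat >> h.py <<'E'
def tosat(i,up):
    M=np.load("rel.npy"); H0,c0=holder(RACK,i); Rt=H0@M[:,:3].T; delta(c0+[0,0,up]-Rt@M[:,3],Rt,"seat+%g"%up)
E
python3 - <<'E'
from h import *
for _ in range(3): w=optics.grab_frame("wrist")
tosat(2,.05)
t=optics.grab_frame("top")
cv2.imwrite("pics/r3.png",np.hstack([w[:400],cv2.resize(t[110:310,160:260],None,fx=2,fy=2)])[:,:,::-1])
E
```

```text
seat+0.05 d [0.0012, -0.0018, -0.0021] rv [-0.0112, 0.0069, 0.0016] rows>=0.1 per [0.0012, -0.0018, -0.0021, -0.0112, 0.0069, 0.0016]
```

View pics/r3.png

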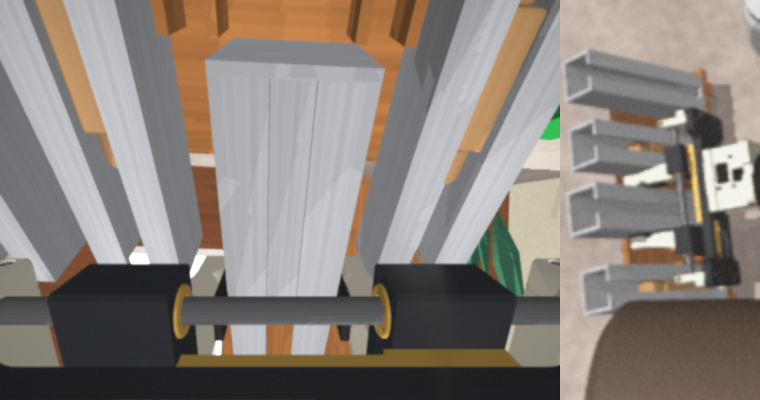

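Emit:
apply_moves(increments=[0,-0.0004,-0.0105,-0.002,0.0015,0,0,-0.0004,-0.0105,-0.002,0.0015,0,0,-0.0004,-0.0105,-0.002,0.0015,0,0,-0.0004,-0.0105,-0.002,0.0015,0,0,-0.0004,-0.006,0,0,0])

```text
t: 15.37
eef_pos: [0.4713, 0.2775, 0.128]
ee_rot: [1.92, 0.056, -3.013]
force: [-0.5, 0.5, -2.7]
width: 0.0505
```

```bash
python3 - <<'E'
from h import *
for _ in range(2): w=optics.grab_frame("wrist")
print(now()[0],now()[2]["force"]);tosat(2,0)
E
```

```text
[0.47111821 0.27739976 0.12785364] [-0.64270907  0.45412261 -2.42486521]
seat+0 d [0.0004, -0.002, -0.0046] rv [0.0043, 0.0129, -0.0033] rows>=0.1 per [0.0004, -0.002, -0.0046, 0.0043, 0.0129, -0.0033]
```

No contact yet, so the bottom is passing between the fins. I'll continue down.

Emit:
apply_moves(increments=[0,-0.001,-0.004,0,0.005,0,0,0,-0.004,0,0.004,0,0,0,-0.004,0,0,0])

```text
t: 15.72
eef_pos: [0.4707, 0.2808, 0.1219]
ee_rot: [1.904, 0.047, -3.011]
force: [-1.6, 5.7, 10.8]
width: 0.0495
```

```bash
python3 - <<'E'
from h import *
for _ in range(2): w=optics.grab_frame("wrist")
print(now()[0],now()[2]["force"]);tosat(2,0)
E
```

```text
[0.47057855 0.28099018 0.12173254] [-1.98741022  7.77288004  8.8878218 ]
seat+0 d [0.0009, -0.0056, 0.0015] rv [-0.01, 0.0033, -0.0057] rows>=0.1 per [0.0009, -0.0056, 0.0015, -0.01, 0.0033, -0.0057]
```

Emit:
apply_moves(increments=[0,-0.001,-0.0005,0,0,0,0,0,-0.001,0,0,0,0,0,-0.001,0,0,0], hand=0.28)

```text
t: 16.07
eef_pos: [0.4711, 0.2808, 0.1211]
ee_rot: [1.902, 0.049, -3.011]
force: [-0.3, -0.7, 1.0]
width: 0.0616
```

Emit:
apply_moves(increments=[0.0012,-0.014,0.004,0,0,0,0.0012,-0.014,0.004,0,0,0,0.0012,-0.014,0.004,0,0,0,0.0012,-0.014,0.004,0,0,0,0.0012,-0.014,0.004,0,0,0,0.001,-0.014,0.006,-0.01,0,0,0,-0.014,0.02,-0.05,0,0,0,-0.014,0.03,-0.08,0,0])

```text
t: 16.73
eef_pos: [0.4762, 0.1566, 0.1925]
ee_rot: [2.041, 0.011, -3.011]
force: [2.0, 1.3, 0.6]
width: 0.0631
```

```bash
python3 - <<'E'
from h import *
print(now()[0],now()[2]["width"])
w=optics.grab_frame("wrist"); t=optics.grab_frame("top")
cv2.imwrite("pics/r4.png",np.hstack([w[:400],cv2.resize(t[110:310,160:260],None,fx=2,fy=2)])[:,:,::-1])
tR=toolR(0,np.array([-1,0,0])); delta(np.array([.497,0.02,.27]),tR,"pickview")
E
```

```text
[0.47621932 0.15656782 0.19251568] 0.06307645830175061
pickview d [0.0174, -0.1363, 0.0692] rv [-1.0939, -0.0447, -0.1366] rows>=8.8 per [0.0019333333333333331, -0.015144444444444445, 0.007688888888888888, -0.12154444444444445, -0.004966666666666666, -0.015177777777777778]
```

View pics/r4.png

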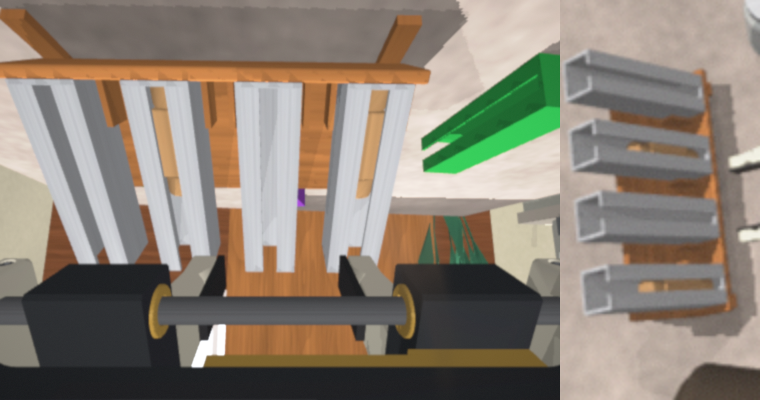

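Holder c is home, parallel with its neighbours at (268,80)-(262,270). Next is its pestle in the basket.

Emit:
apply_moves(increments=[0.0015,-0.0136,0.006,-0.1094,-0.0045,-0.0137,0.0015,-0.0136,0.006,-0.1094,-0.0045,-0.0137,0.0015,-0.0136,0.006,-0.1094,-0.0045,-0.0137,0.0015,-0.0136,0.006,-0.1094,-0.0045,-0.0137,0.0015,-0.0136,0.006,-0.1094,-0.0045,-0.0137,0.0015,-0.0136,0.006,-0.1094,-0.0045,-0.0137,0.0015,-0.0136,0.006,-0.1094,-0.0045,-0.0137,0.0015,-0.0136,0.006,-0.1094,-0.0045,-0.0137,0.0015,-0.0136,0.006,-0.1094,-0.0045,-0.0137,0.0015,-0.0136,0.006,-0.1094,-0.0045,-0.0137])

```text
t: 17.67
eef_pos: [0.5035, 0.0014, 0.2764]
ee_rot: [-3.102, 0.044, 3.116]
force: [-0.8, -0.9, -1.5]
width: 0.0631
```

```bash
cat >> h.py <<'E'
DOWN=np.diag([-1.,1,-1])
def wray(uv,z):
    p,Rn,_=now(); m=optics.camera_model("wrist"); T=np.array(m["T_tool_cam"]); uv=np.atleast_2d(np.array(uv,float))
    d=np.c_[(uv[:,0]-m["cx"])/m["fx"],-(uv[:,1]-m["cy"])/m["fy"],-np.ones(len(uv))]@(Rn@T[:3,:3]).T
    o=p+Rn@T[:3,3]; return o+d*((z-o[2])/d[:,2])[:,None]
def pestle(save=None,z=.019):
    im=optics.grab_frame("wrist")
    if save: cv2.imwrite(save,im[:,:,::-1])
    print("lm",[(np.round(d["point"]).tolist(),round(d["conf"],2),wray(d["point"],z).round(3).tolist()) for d in finder.landmark_of("wrist","pestle_a_mid")])
    hs=cv2.cvtColor(im,cv2.COLOR_RGB2HSV); m=cv2.inRange(hs,(8,80,60),(24,255,255)); m[255:]=0
    m=cv2.morphologyEx(m,cv2.MORPH_OPEN,np.ones((3,3)))
    for c in cv2.findContours(m,0,2)[0]:
        if cv2.contourArea(c)>300:
            r=cv2.minAreaRect(c); b=wray(cv2.boxPoints(r),z); e=b[1]-b[0]; f=b[2]-b[1]; L=e if np.linalg.norm(e)>np.linalg.norm(f) else f
            print("blob",np.round(r[0]),np.round(r[1]),"ctr",b.mean(0).round(4),"len %.3f wid %.3f ang %.1f"%(np.linalg.norm(L),min(np.linalg.norm(e),np.linalg.norm(f)),np.degrees(np.arctan2(L[1],L[0]))%180))
E
python3 - <<'E'
from h import *
optics.grab_frame("wrist"); pestle("pics/k1.png"); print(now()[0])
im,r=pink(); print(ray("top",cv2.boxPoints(r),0.012).round(3).tolist())
E
```

```text
lm []
blob [288. 174.] [77. 23.] ctr [ 0.504  -0.0162  0.019 ] len 0.100 wid 0.029 ang 89.6
[0.50212934 0.00312538 0.27405381]
[[0.573, 0.083, 0.012], [0.571, -0.157, 0.012], [0.411, -0.149, 0.012], [0.414, 0.085, 0.012]]
```

```bash
python3 - <<'E'
from h import *
delta(np.array([.504,-.016,.075]),DOWN)
E
```

```text
d [0.002, -0.0191, -0.1984] rv [0.0333, 0.0367, 0.024] rows>=4.8 per [0.0004, -0.0038199999999999996, -0.03968, 0.006660000000000001, 0.007340000000000001, 0.0048000000000000004]
```

Emit:
apply_moves(increments=[0.0,-0.003,-0.0285,0.0047,0.0055,0.0034,0,-0.003,-0.0285,0.0047,0.0055,0.0034,0,-0.003,-0.0285,0.0047,0.0055,0.0034,0,-0.003,-0.0285,0.0047,0.0055,0.0034,0,-0.003,-0.0285,0.0047,0.0055,0.0034,0,-0.003,-0.0285,0.0047,0.0055,0.0034,0,-0.003,-0.0285,0.0047,0.0055,0.0034])

```text
t: 18.45
eef_pos: [0.5045, -0.0212, 0.0727]
ee_rot: [3.116, 0.01, 3.127]
force: [0.4, -0.3, -0.1]
width: 0.0635
```

```bash
python3 - <<'E'
from h import *
for _ in range(2): optics.grab_frame("wrist")
pestle(); delta(np.array([.504,-.016,.021]),DOWN)
E
```

```text
lm []
blob [274. 209.] [90. 48.] ctr [ 0.5114 -0.041   0.019 ] len 0.064 wid 0.031 ang 90.1
 d [-0.0008, 0.005, -0.0532] rv [-0.0225, 0.0088, 0.0139] rows>=1.3 per [-0.0004, 0.0025, -0.0266, -0.01125, 0.0044, 0.00695]
```

Emit:
apply_moves(increments=[0.0005,0.0013,-0.0145,-0.006,0.002,0.0035,0.0005,0.0013,-0.0145,-0.006,0.002,0.0035,0.0005,0.0013,-0.0145,-0.006,0.002,0.0035,0.0005,0.0013,-0.0125,-0.004,0.002,0.0035])

```text
t: 18.98
eef_pos: [0.5156, -0.0143, 0.0283]
ee_rot: [3.135, 0.021, 3.14]
force: [-0.7, -0.1, -0.0]
width: 0.0631
```

```bash
python3 - <<'E'
from h import *
for _ in range(2): optics.grab_frame("wrist")
print(now()[0],now()[2]["force"]); delta(np.array([.507,-.016,.021]),DOWN)
E
```

```text
[ 0.51462123 -0.01448638  0.02728572] [-0.26948409  0.36931085  0.17611966]
 d [-0.0076, -0.0015, -0.0063] rv [-0.0061, 0.0177, 0.0017] rows>=0.2 per [-0.0076, -0.0015, -0.0063, -0.0061, 0.0177, 0.0017]
```

Emit:
apply_moves(increments=[-0.005,-0.001,-0.005,-0.004,0.012,0.001,-0.004,-0.001,-0.004,-0.002,0.01,0.001])

```text
t: 19.25
eef_pos: [0.5078, -0.0157, 0.0217]
ee_rot: [3.14, 0.0, -3.141]
force: [0.0, 0.6, -0.0]
width: 0.0628
```

Emit:
apply_moves(increments=[-0.001,0,-0.001,0,0.004,0,-0.001,0,-0.001,0,0.004,0,-0.001,0,-0.001,0,0.004,0,-0.001,0,-0.001,0,0.004,0,-0.001,0,-0.001,0,0.004,0,-0.001,0,-0.001,0,0.004,0], hand=1, force=25)

```text
t: 19.75
eef_pos: [0.5028, -0.0153, 0.0186]
ee_rot: [3.138, -0.021, -3.141]
force: [-1.5, -0.4, 15.8]
width: 0.0299
```

```bash
python3 - <<'E'
from h import *
for _ in range(3): optics.grab_frame("wrist"); print(now()[0])
print(now()[2]["force"],now()[2]["width"]); delta(np.array([.507,-.016,.021]),DOWN)
E
```

```text
[ 0.50286101 -0.01539838  0.01871338]
[ 0.5028438  -0.01537625  0.01869369]
[ 0.50288988 -0.01535506  0.01871538]
[-0.75701105  0.67001743  4.80439148] 0.03008091067257165
 d [0.0041, -0.0006, 0.0023] rv [-0.0039, -0.0213, -0.0004] rows>=0.2 per [0.0041, -0.0006, 0.0023, -0.0039, -0.0213, -0.0004]
```

Emit:
apply_moves(increments=[0,0,0.02,0,-0.005,0,0,0,0.035,0,-0.005,0,0,0,0.035,0,-0.005,0,0,0,0.035,0,0,0,0,-0.01,0.03,0,0,0,0.002,-0.036,0,0,0,0,0.002,-0.036,0,0,0,0,0.002,-0.036,0,0,0,0,0.002,-0.036,0,0,0,0,0.002,-0.036,0,0,0,0,0.002,-0.036,0,0,0,0,0.002,-0.025,0,0,0,0])

```text
t: 20.9
eef_pos: [0.5125, -0.2729, 0.1806]
ee_rot: [3.139, -0.009, -3.131]
force: [0.0, 0.7, -0.5]
width: 0.03
```

```bash
python3 - <<'E'
from h import *
for _ in range(2): im=optics.grab_frame("wrist")
print(now()[2]["width"]); delta(np.array([.525,-.277,.12]),DOWN)
t=optics.grab_frame("top"); 
cv2.imwrite("pics/b1.png",np.hstack([im[:400],cv2.resize(t[110:310,360:460],None,fx=2,fy=2)])[:,:,::-1])
E
```

```text
0.03003125771979059
 d [0.0125, -0.0034, -0.06] rv [-0.0028, -0.0097, -0.0073] rows>=1.5 per [0.00625, -0.0017, -0.03, -0.0014, -0.00485, -0.00365]
```

View pics/b1.png

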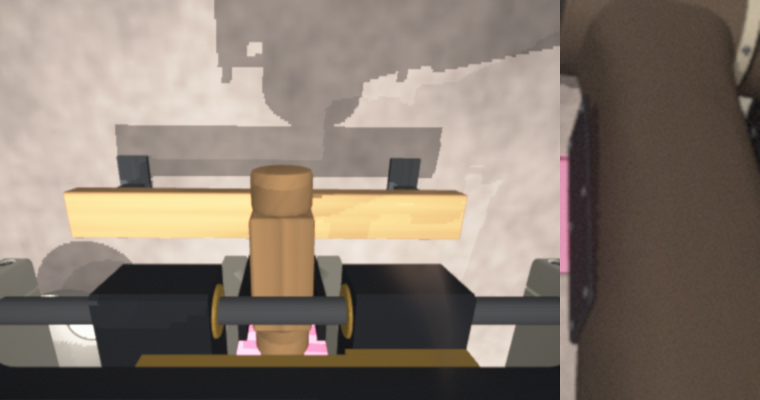

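```bash
python3 - <<'E'
from h import *
print(wray([(68,193),(465,193),(70,237),(465,239),(400,193),(400,239),(110,193),(110,237)],.08).round(4).tolist())
print(wproj([[.525,-.257,.08],[.525,-.297,.08]]).round(0))
print("pestle ends", wray([(282,170),(282,210),(282,328)],.195).round(3).tolist())
E
```

```text
[[0.6853, -0.2943, 0.08], [0.3629, -0.2957, 0.08], [0.6912, -0.2562, 0.08], [0.3555, -0.2554, 0.08], [0.4163, -0.2955, 0.08], [0.4114, -0.2552, 0.08], [0.6516, -0.2944, 0.08], [0.6576, -0.2563, 0.08]]
[[267. 237.]
 [267. 191.]]
pestle ends [[0.514, -0.332, 0.195], [0.514, -0.314, 0.195], [0.513, -0.252, 0.195]]
```

Emit:
apply_moves(increments=[0.0025,0.0015,-0.018,0,-0.002,-0.0015,0.0025,0.0015,-0.018,0,-0.002,-0.0015,0.0025,0.0015,-0.018,0,-0.002,-0.0015,0.0025,0.0015,-0.018,0,-0.002,-0.0015,0.001,0,-0.01,0,0,0])

```text
t: 21.47
eef_pos: [0.524, -0.2636, 0.0971]
ee_rot: [3.138, 0.003, -3.141]
force: [-0.1, 0.2, -1.0]
width: 0.0297
```

```bash
python3 - <<'E'
from h import *
for _ in range(2): im=optics.grab_frame("wrist")
print(now()[2]["force"]); delta(np.array([.525,-.267,.096]),DOWN)
E
```

```text
[-0.24753294 -0.2727273  -0.88156441]
 d [0.0015, -0.0032, -0.0011] rv [-0.0036, 0.0007, -0.0013] rows>=0.1 per [0.0015, -0.0032, -0.0011, -0.0036, 0.0007, -0.0013]
```

Now lower gently, release to a 63 mm opening, and retreat up.

Emit:
apply_moves(increments=[0.001,-0.003,-0.002,-0.002,0,0,0,0,-0.001,0,0,0])

```text
t: 21.73
eef_pos: [0.5254, -0.2665, 0.0953]
ee_rot: [3.141, 0.001, -3.138]
force: [0.4, 0.4, -0.6]
width: 0.03
```

Emit:
apply_moves(increments=[0,0,0,0,0,0,0,0,0,0,0,0,0,0,0,0,0,0], hand=0.28)

```text
t: 21.98
eef_pos: [0.5269, -0.2669, 0.0979]
ee_rot: [-3.141, 0.005, -3.138]
force: [0.2, -0.4, -0.4]
width: 0.0444
```

Emit:
apply_moves(increments=[0,0,0.015,0,0,0,0,0,0.025,0,0,0,0,0,0.03,0,0,0,0,0,0.03,0,0,0,0,0,0.03,0,0,0])

```text
t: 22.4
eef_pos: [0.5223, -0.2662, 0.228]
ee_rot: [3.139, -0.004, -3.14]
force: [0.9, -0.7, -0.8]
width: 0.0628
```

```bash
python3 - <<'E'
from h import *
im=optics.grab_frame("wrist"); cv2.imwrite("pics/b2.png",im[:,:,::-1])
pestle(z=.105)
print(now()[0])
p1,R1=grasp(1,np.deg2rad(47),back=.07); delta(np.array([.55,.05,.30]),toolR(np.deg2rad(47)),"via"); delta(p1,R1,"b pre")
E
```

```text
lm []
blob [284. 200.] [107. 335.] ctr [ 0.5244 -0.2755  0.105 ] len 0.287 wid 0.101 ang 0.1
[ 0.52426509 -0.26664459  0.22995361]
via d [0.0257, 0.3166, 0.07] rv [0.818, 0.0514, 0.1107] rows>=7.8 per [0.0032125, 0.039575, 0.00875, 0.10225, 0.006425, 0.0138375]
b pre d [0.035, 0.5136, -0.076] rv [0.818, 0.0514, 0.1107] rows>=12.5 per [0.0026923076923076926, 0.039507692307692306, -0.005846153846153846, 0.06292307692307691, 0.003953846153846154, 0.008515384615384616]
```

View pics/b2.png

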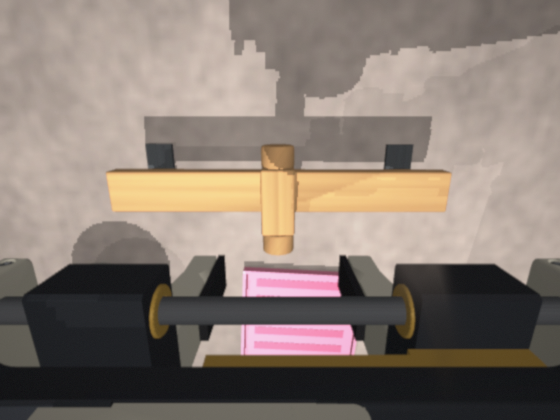

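The pestle lies square and balanced on the bar at (278,200). On to holder b.

Emit:
apply_moves(increments=[0.003,0.0317,0.012,0.0818,0.0051,0.011,0.003,0.0317,0.012,0.0818,0.0051,0.011,0.003,0.0317,0.012,0.0818,0.0051,0.011,0.003,0.0317,0.005,0.0818,0.0051,0.011,0.003,0.0317,0.005,0.0818,0.0051,0.011,0.003,0.0317,0.005,0.0818,0.0051,0.011,0.003,0.0317,0,0.0818,0.0051,0.011,0.003,0.0317,0,0.0818,0.0051,0.011,0.003,0.0317,0,0.0818,0.0051,0.011,0.003,0.0317,0,0.0818,0.0051,0.011,0.001,0.035,-0.01,0,0,0,0.001,0.035,-0.02,0,0,0,0.001,0.035,-0.02,0,0,0])

```text
t: 23.63
eef_pos: [0.5574, 0.1684, 0.2315]
ee_rot: [2.28, 0.004, -3.029]
force: [0.3, 0.2, 0.4]
width: 0.0631
```

```bash
python3 - <<'E'
from h import *
for _ in range(2): im=optics.grab_frame("wrist")
print(now()[0]); p1,R1=grasp(1,np.deg2rad(47),back=.07); delta(p1,R1,"b pre")
E
```

```text
[0.55495501 0.17197166 0.2293223 ]
b pre d [0.0044, 0.075, -0.0754] rv [-0.043, -0.007, 0.0014] rows>=2.6 per [0.0014666666666666667, 0.024999999999999998, -0.02513333333333333, -0.014333333333333332, -0.0023333333333333335, 0.00046666666666666666]
```

Emit:
apply_moves(increments=[0.0009,0.015,-0.0155,-0.0086,-0.0014,0,0.0009,0.015,-0.0155,-0.0086,-0.0014,0,0.0009,0.015,-0.0155,-0.0086,-0.0014,0,0.0009,0.015,-0.0155,-0.0086,-0.0014,0,0.0009,0.015,-0.0155,-0.0086,-0.0014,0])

```text
t: 24.15
eef_pos: [0.5594, 0.247, 0.1484]
ee_rot: [2.326, 0.0, -3.027]
force: [0.2, 0.4, -0.8]
width: 0.0629
```

```bash
python3 - <<'E'
from h import *
for _ in range(2): im=optics.grab_frame("wrist")
p1,R1=grasp(1,np.deg2rad(47)); delta(p1,R1,"b")
# lateral check: pixel cols of holder b slot face edges vs fingers via vertical-edge profile
H,c=holder(RACK,1)
print(wproj(np.array([[-.025,-.025,z] for z in (0,-.05)]+[[-.025,.025,z] for z in(0,-.05)])@H.T+c).round(0).tolist())
g=cv2.cvtColor(im,cv2.COLOR_RGB2GRAY)
for r in (150,190): print(r,[int(x) for x in g[r-2:r+3,180:400:4].mean(0)])
E
```

```text
b d [-0.0044, 0.0494, -0.0403] rv [0.0045, -0.0037, 0.0019] rows>=1.5 per [-0.0022, 0.0247, -0.02015, 0.00225, -0.00185, 0.00095]
[[241.0, 244.0], [238.0, 162.0], [322.0, 243.0], [324.0, 161.0]]
150 [114, 114, 115, 129, 129, 78, 86, 109, 127, 127, 128, 137, 146, 187, 203, 209, 207, 209, 209, 205, 208, 165, 164, 157, 158, 170, 163, 195, 197, 200, 203, 193, 202, 198, 197, 101, 130, 130, 136, 135, 135, 135, 73, 66, 136, 145, 116, 123, 125, 123, 182, 199, 205, 200, 203]
190 [113, 116, 114, 117, 118, 134, 134, 134, 134, 134, 134, 134, 141, 152, 200, 204, 196, 195, 198, 189, 196, 169, 165, 159, 157, 171, 165, 189, 203, 205, 208, 200, 206, 202, 201, 139, 136, 135, 136, 137, 144, 148, 147, 147, 143, 117, 123, 125, 124, 130, 190, 195, 191, 193, 196]
```

Emit:
apply_moves(increments=[-0.0008,0.0123,-0.0103,0.001,0,0,-0.0008,0.0123,-0.0103,0.001,0,0,-0.0008,0.0123,-0.0103,0.001,0,0,-0.0008,0.0123,-0.0103,0.001,0,0])

```text
t: 24.58
eef_pos: [0.5559, 0.2967, 0.1049]
ee_rot: [2.323, -0.001, -3.027]
force: [-0.7, 0.9, -0.2]
width: 0.0629
```

```bash
python3 - <<'E'
from h import *
for _ in range(2): im=optics.grab_frame("wrist")
p1,R1=grasp(1,np.deg2rad(47)); delta(p1+[.0025,0,0],R1,"b"); print(now()[2]["force"])
E
```

```text
b d [0.0013, 0.0, 0.0029] rv [0.0019, -0.0041, 0.0026] rows>=0.1 per [0.0013, 0.0, 0.0029, 0.0019, -0.0041, 0.0026]
[-0.32316926  0.04198702  0.02669617]
```

Emit:
apply_moves(increments=[0.001,0,0.002,0.001,-0.003,0.002])

```text
t: 24.77
eef_pos: [0.5551, 0.298, 0.1047]
ee_rot: [2.322, -0.002, -3.023]
force: [0.7, 0.1, 0.2]
width: 0.0631
```

Emit:
apply_moves(increments=[0,0,0,0,0,0,0,0,0,0,0,0,0,0,0,0,0,0,0,0,0,0,0,0], hand=1, force=60)

```text
t: 25.1
eef_pos: [0.5559, 0.2974, 0.1057]
ee_rot: [2.323, -0.0, -3.023]
force: [-0.4, 1.3, -1.1]
width: 0.0497
```

```bash
python3 - <<'E'
from h import *
for _ in range(2): im=optics.grab_frame("wrist")
p1,R1=grasp(1,np.deg2rad(47)); delta(p1+[.0025,0,0],R1,"b"); print(now()[2]["force"],now()[2]["width"]); saveg(1)
E
```

```text
b d [-0.0002, 0.0003, 0.0006] rv [0.0013, -0.0001, -0.0003] rows>=0.0 per [-0.0002, 0.0003, 0.0006, 0.0013, -0.0001, -0.0003]
[-0.59879411  0.71782846 -0.84088199] 0.04989129694796238
```

Emit:
apply_moves(increments=[0,0,0.01,0,0,0,0,0,0.02,0,0,0,0,0,0.03,0,0,0,0,0,0.03,0,0,0,0,0,0.03,0,0,0,0,0,0.03,0,0,0,0,0,0.03,0,0,0,0,0,0.02,0,0,0])

```text
t: 25.87
eef_pos: [0.5504, 0.2923, 0.309]
ee_rot: [2.33, -0.017, -3.026]
force: [0.7, 0.2, -3.6]
width: 0.0499
```

```bash
python3 - <<'E'
from h import *
for _ in range(2): im=optics.grab_frame("wrist")
back(0); im,r=pink(); print(ray("top",cv2.boxPoints(r),0.012).round(3).tolist())
B=np.array([.497,-.036]); lip=np.array([B[0],B[1]-.07,.034])
delta(*pourpose(lip+[0,0,.15],85))
E
```

```text
back+0 d [0.0045, 0.0049, -0.2052] rv [0.0082, -0.0102, 0.0036] rows>=4.9 per [0.0009, 0.00098, -0.04104, 0.0016400000000000002, -0.00204, 0.0007199999999999999]
[[0.575, -0.025, 0.012], [0.574, -0.157, 0.012], [0.411, -0.149, 0.012], [0.413, -0.02, 0.012]]
 d [-0.051, -0.4806, -0.118] rv [-0.7766, -0.0589, -0.1033] rows>=11.9 per [-0.0042499999999999994, -0.04005, -0.009833333333333333, -0.06471666666666666, -0.004908333333333333, -0.008608333333333334]
```

```bash
python3 - <<'E'
from h import *
lip=np.array([.465,-.076,.034])
delta(*pourpose(lip+[0,0,.13],88))
E
```

```text
d [-0.083, -0.4502, -0.1337] rv [-0.8289, -0.0618, -0.1021] rows>=11.4 per [-0.006916666666666667, -0.03751666666666666, -0.011141666666666668, -0.069075, -0.00515, -0.008508333333333333]
```

Emit:
apply_moves(increments=[-0.0062,-0.0346,0,-0.0638,-0.0048,-0.0079,-0.0062,-0.0346,0,-0.0638,-0.0048,-0.0079,-0.0062,-0.0346,0,-0.0638,-0.0048,-0.0079,-0.0062,-0.0346,-0.006,-0.0638,-0.0048,-0.0079,-0.0062,-0.0346,-0.014,-0.0638,-0.0048,-0.0079,-0.0062,-0.0346,-0.014,-0.0638,-0.0048,-0.0079,-0.0062,-0.0346,-0.014,-0.0638,-0.0048,-0.0079,-0.0062,-0.0346,-0.014,-0.0638,-0.0048,-0.0079,-0.0062,-0.0346,-0.014,-0.0638,-0.0048,-0.0079,-0.0062,-0.0346,-0.014,-0.0638,-0.0048,-0.0079,-0.0062,-0.0346,-0.014,-0.0638,-0.0048,-0.0079,-0.0062,-0.0346,-0.014,-0.0638,-0.0048,-0.0079,-0.0062,-0.0346,-0.014,-0.0638,-0.0048,-0.0079])

```text
t: 27.1
eef_pos: [0.4558, -0.1743, 0.16]
ee_rot: [-3.09, -0.019, 3.129]
force: [-0.3, -1.1, -3.1]
width: 0.0494
```

```bash
python3 - <<'E'
from h import *
for _ in range(2): im=optics.grab_frame("wrist")
lip=np.array([.465,-.076,.034])
delta(*pourpose(lip+[0,0,.01],102))
E
```

```text
d [0.0157, 0.0223, -0.0835] rv [-0.2122, -0.0247, 0.0184] rows>=2.1 per [0.005233333333333333, 0.0074333333333333335, -0.027833333333333335, -0.07073333333333333, -0.008233333333333334, 0.0061333333333333335]
```

Emit:
apply_moves(increments=[0.0031,0.0045,-0.0165,-0.0424,-0.0049,0.0037,0.0031,0.0045,-0.0165,-0.0424,-0.0049,0.0037,0.0031,0.0045,-0.0165,-0.0424,-0.0049,0.0037,0.0031,0.0045,-0.0165,-0.0424,-0.0049,0.0037,0.0031,0.0045,-0.0165,-0.0424,-0.0049,0.0037])

```text
t: 27.62
eef_pos: [0.4665, -0.153, 0.0722]
ee_rot: [-2.877, 0.003, 3.135]
force: [0.6, -1.1, -2.2]
width: 0.0497
```

```bash
python3 - <<'E'
from h import *
for _ in range(2): im=optics.grab_frame("wrist")
lip=np.array([.465,-.076,.034])
delta(*pourpose(lip,113))
E
```

```text
d [0.0034, 0.0076, 0.0077] rv [-0.1887, -0.0021, 0.0051] rows>=1.5 per [0.0017, 0.0038, 0.00385, -0.09435, -0.00105, 0.00255]
```

Emit:
apply_moves(increments=[0.0007,0.0015,0.002,-0.038,0,0.001,0.0007,0.0015,0.002,-0.038,0,0.001,0.0007,0.0015,0.002,-0.038,0,0.001,0.0007,0.0015,0.002,-0.038,0,0.001,0.0007,0.0015,0.001,-0.038,0,0.001])

```text
t: 28.13
eef_pos: [0.4665, -0.1465, 0.0795]
ee_rot: [-2.682, -0.006, 3.137]
force: [0.1, 0.1, -3.3]
width: 0.0497
```

```bash
cat >> h.py <<'E'
def woodslot(im):
    "wood pixels in the slot (wrist picture) in rows <270"
    hs=cv2.cvtColor(im,cv2.COLOR_RGB2HSV); m=cv2.inRange(hs,(8,80,60),(24,255,255))[:,255:310]; n=m.sum(1)//255
    return [int(x) for x in n[::20]]
E
python3 - <<'E'
from h import *
for _ in range(8): im=optics.grab_frame("wrist")
cv2.imwrite("pics/p3.png",im[:,:,::-1])
print(woodslot(im),now()[2]["force"])
lip=np.array([.465,-.076,.034])
delta(*pourpose(lip,113))
E
```

```text
[0, 0, 55, 55, 0, 0, 0, 0, 0, 0, 0, 0, 0, 0, 0, 0, 0, 0, 55, 0, 0] [ 0.93686498  0.35863803 -3.10903316]
 d [0.0012, 0.001, -0.0013] rv [0.0029, -0.0056, 0.005] rows>=0.1 per [0.0012, 0.001, -0.0013, 0.0029, -0.0056, 0.005]
```

Emit:
apply_moves(increments=[0,-0.01,0.006,0,0,0,0,-0.018,0.011,0,0,0,0,-0.018,0.011,0,0,0,0,-0.018,0.012,0,0,0,0,-0.018,0.014,0,0,0,0,-0.015,0.016,0,0,0,0,-0.005,0.025,0,0,0,0,0,0.03,0,0,0,0,0,0.03,0,0,0,0,0,0.03,0,0,0])

```text
t: 29.37
eef_pos: [0.4579, -0.2563, 0.266]
ee_rot: [-2.691, -0.02, 3.13]
force: [0.7, 0.1, -2.0]
width: 0.0496
```

```bash
python3 - <<'E'
from h import *
for _ in range(2): im=optics.grab_frame("wrist")
s=optics.grab_frame("side"); cv2.imwrite("pics/p4s.png",s[:,:,::-1]); cv2.imwrite("pics/p4w.png",im[:,:,::-1])
print(now()[0],now()[2]["force"]); back(.2)
E
```

```text
[ 0.46005226 -0.25592606  0.26718258] [ 0.4888578   0.58084235 -3.58834533]
back+0.2 d [0.0959, 0.5534, 0.0385] rv [1.2692, 0.0572, 0.1036] rows>=13.5 per [0.00685, 0.03952857142857143, 0.00275, 0.09065714285714287, 0.004085714285714285, 0.0073999999999999995]
```

```bash
python3 - <<'E'
from h import *
s=cv2.imread("pics/p4s.png"); hs=cv2.cvtColor(s,cv2.COLOR_BGR2HSV); m=cv2.inRange(hs,(8,80,60),(24,255,255))
for c in cv2.findContours(m,0,2)[0]:
    if cv2.contourArea(c)>20:
        x,y,w,h=cv2.boundingRect(c); print((x,y,w,h),ray("side",[(x+w/2,y+h/2)],.02).round(3).tolist())
E
```

```text
(229, 283, 153, 46) [[0.534, -0.224, 0.02]]
(271, 224, 8, 9) [[0.472, 0.045, 0.02]]
(241, 201, 49, 7) [[0.446, 0.154, 0.02]]
(256, 163, 9, 28) [[0.432, 0.3, 0.02]]
(236, 159, 6, 32) [[0.358, 0.315, 0.02]]
(246, 158, 6, 30) [[0.392, 0.325, 0.02]]
(291, 151, 48, 44) [[0.621, 0.315, 0.02]]
(0, 24, 19, 48) [[-1.053, 1.671, 0.02]]
(300, 0, 145, 96) [[1.124, 1.594, 0.02]]
(202, 0, 41, 21) [[0.157, 2.499, 0.02]]
(87, 0, 160, 102) [[-0.109, 1.584, 0.02]]
```

Emit:
apply_moves(increments=[0.0055,0.031,0.005,0.0705,0.0032,0.0058,0.0055,0.031,0.005,0.0705,0.0032,0.0058,0.0055,0.031,0.005,0.0705,0.0032,0.0058,0.0055,0.031,0.005,0.0705,0.0032,0.0058,0.0055,0.031,0.005,0.0705,0.0032,0.0058,0.0055,0.031,0.005,0.0705,0.0032,0.0058,0.0055,0.031,0.005,0.0705,0.0032,0.0058,0.0055,0.031,0.005,0.0705,0.0032,0.0058,0.0055,0.031,0.002,0.0705,0.0032,0.0058,0.0055,0.031,0,0.0705,0.0032,0.0058,0.0055,0.031,0,0.0705,0.0032,0.0058,0.0055,0.031,0,0.0705,0.0032,0.0058,0.0055,0.031,0,0.0705,0.0032,0.0058,0.0055,0.031,0,0.0705,0.0032,0.0058,0.0055,0.031,0,0.0705,0.0032,0.0058,0.0055,0.031,0,0.0705,0.0032,0.0058,0.0055,0.031,0,0.0705,0.0032,0.0058])

```text
t: 30.93
eef_pos: [0.5425, 0.2911, 0.2895]
ee_rot: [2.336, -0.035, -3.011]
force: [-0.6, -0.3, -1.5]
width: 0.0498
```

```bash
python3 - <<'E'
from h import *
for _ in range(2): im=optics.grab_frame("wrist")
print(woodslot(im)); back(.1)
E
```

```text
[55, 55, 55, 55, 0, 0, 0, 0, 0, 0, 0, 0, 0, 0, 0, 0, 0, 0, 55, 0, 0]
back+0.1 d [0.0141, 0.0054, -0.081] rv [0.0175, -0.0383, -0.0124] rows>=2.0 per [0.00705, 0.0027, -0.0405, 0.00875, -0.01915, -0.0062]
```

Emit:
apply_moves(increments=[0.0036,0.0013,-0.011,0.0044,-0.0096,-0.0031,0.0036,0.0013,-0.015,0.0044,-0.0096,-0.0031,0.0036,0.0013,-0.02,0.0044,-0.0096,-0.0031,0.0036,0.0013,-0.02,0.0044,-0.0096,-0.0031])

```text
t: 31.37
eef_pos: [0.5568, 0.2949, 0.2163]
ee_rot: [2.327, -0.001, -3.026]
force: [0.2, -0.3, -2.3]
width: 0.0501
```

```bash
python3 - <<'E'
from h import *
for _ in range(2): im=optics.grab_frame("wrist")
back(.0)
E
```

```text
back+0 d [0.0008, 0.0029, -0.1075] rv [0.006, -0.0078, 0.0034] rows>=2.6 per [0.0002666666666666667, 0.0009666666666666666, -0.035833333333333335, 0.002, -0.0026, 0.0011333333333333332]
```

Lower to about 40 mm up, then recheck.

Emit:
apply_moves(increments=[0,0.001,-0.017,0.0015,-0.002,0.001,0,0.001,-0.017,0.0015,-0.002,0.001,0,0.001,-0.017,0.0015,-0.002,0.001,0,0,-0.017,0.0015,-0.002,0.001])

```text
t: 31.8
eef_pos: [0.5566, 0.2956, 0.1479]
ee_rot: [2.326, 0.004, -3.023]
force: [-0.2, 0.2, -2.0]
width: 0.0496
```

```bash
python3 - <<'E'
from h import *
for _ in range(2): im=optics.grab_frame("wrist")
back(.0);print(now()[2]["force"])
g=cv2.cvtColor(im,cv2.COLOR_RGB2GRAY)
cv2.imwrite("pics/s1.png",im[:,:,::-1])
E
```

```text
back+0 d [0.0007, 0.0022, -0.0399] rv [0.0036, -0.001, 0.0005] rows>=1.0 per [0.0007, 0.0022, -0.0399, 0.0036, -0.001, 0.0005]
[-0.83169928 -0.0116613  -2.02508709]
```

Emit:
apply_moves(increments=[0,0.0007,-0.0095,0.001,0,0,0,0.0007,-0.0095,0.001,0,0,0,0.0007,-0.0095,0.001,0,0])

```text
t: 32.15
eef_pos: [0.5575, 0.2972, 0.1204]
ee_rot: [2.323, 0.005, -3.023]
force: [0.6, -0.4, -2.3]
width: 0.0498
```

```bash
python3 - <<'E'
from h import *
for _ in range(2): im=optics.grab_frame("wrist")
back(.0);print(now()[2]["force"])
E
```

```text
back+0 d [-0.0003, 0.0004, -0.0128] rv [0.0009, 0.001, 0.0007] rows>=0.3 per [-0.0003, 0.0004, -0.0128, 0.0009, 0.001, 0.0007]
[-0.48347831 -0.10297511 -2.34684889]
```

Emit:
apply_moves(increments=[-0.0005,0,-0.004,0,0,0,-0.0005,0,-0.004,0,0,0,-0.0005,0,-0.004,0,0,0])

```text
t: 32.5
eef_pos: [0.5556, 0.2972, 0.1072]
ee_rot: [2.323, 0.003, -3.023]
force: [0.5, 0.3, -2.9]
width: 0.0497
```

```bash
python3 - <<'E'
from h import *
for _ in range(2): im=optics.grab_frame("wrist")
back(.0);print(now()[2]["force"])
E
```

```text
back+0 d [0.0009, 0.0003, -0.0009] rv [0.0008, 0.0017, 0.0006] rows>=0.0 per [0.0009, 0.0003, -0.0009, 0.0008, 0.0017, 0.0006]
[ 0.28300587  0.04386441 -2.38930879]
```

Emit:
apply_moves(increments=[0,0,-0.001,0,0,0,0,0,0,0,0,0,0,0,0,0,0,0], hand=0.28)

```text
t: 32.85
eef_pos: [0.5558, 0.2976, 0.1067]
ee_rot: [2.323, 0.003, -3.023]
force: [0.1, -0.4, 0.9]
width: 0.0611
```

Emit:
apply_moves(increments=[0.0012,-0.0109,0.0102,0,0,0,0.0012,-0.0109,0.0102,0,0,0,0.0012,-0.0109,0.0102,0,0,0,0.0012,-0.0109,0.0102,0,0,0,0.0012,-0.0109,0.0102,0,0,0,0.0012,-0.0109,0.0102,0,0,0,0.001,-0.012,0.012,0,0,0,0,-0.012,0.012,0,0,0])

```text
t: 33.52
eef_pos: [0.5645, 0.2001, 0.2019]
ee_rot: [2.324, 0.007, -3.022]
force: [0.8, -0.0, -0.1]
width: 0.0631
```

```bash
python3 - <<'E'
from h import *
im=optics.grab_frame("wrist"); cv2.imwrite("pics/s2.png",im[:,:,::-1])
delta(np.array([.47,0.04,.27]),DOWN,"pickview")
# rack check in top view: reproject fit against reference picture rk.png
t=optics.grab_frame("top"); cv2.imwrite("pics/s2t.png",t[:,:,::-1])
a=cv2.cvtColor(cv2.imread("pics/top0.png"),cv2.COLOR_BGR2GRAY).astype(int); b=cv2.cvtColor(t,cv2.COLOR_RGB2GRAY).astype(int)
d=abs(a-b)
for n,(r0,r1) in dict(a=(132,168),b=(168,200),c=(203,236),d=(238,270)).items(): print(n,d[r0:r1,160:210].mean().round(1),d[r0:r1,160:240].mean().round(1))
E
```

```text
pickview d [-0.0957, -0.1578, 0.0654] rv [-0.8156, -0.0381, -0.1166] rows>=6.6 per [-0.01367142857142857, -0.022542857142857142, 0.009342857142857142, -0.11651428571428571, -0.005442857142857143, -0.016657142857142856]
a 36.1 38.8
b 35.0 35.5
c 36.1 34.2
d 38.2 35.3
```

Emit:
apply_moves(increments=[-0.0106,-0.0175,0.0073,-0.0906,-0.0042,-0.013,-0.0106,-0.0175,0.0073,-0.0906,-0.0042,-0.013,-0.0106,-0.0175,0.0073,-0.0906,-0.0042,-0.013,-0.0106,-0.0175,0.0073,-0.0906,-0.0042,-0.013,-0.0106,-0.0175,0.0073,-0.0906,-0.0042,-0.013,-0.0106,-0.0175,0.0073,-0.0906,-0.0042,-0.013,-0.0106,-0.0175,0.0073,-0.0906,-0.0042,-0.013,-0.0106,-0.0175,0.0073,-0.0906,-0.0042,-0.013,-0.0106,-0.0175,0.0073,-0.0906,-0.0042,-0.013])

```text
t: 34.37
eef_pos: [0.4712, 0.0284, 0.2759]
ee_rot: [-3.116, 0.021, 3.12]
force: [0.2, 0.1, -0.2]
width: 0.0629
```

```bash
cat >> h.py <<'E'
def rackcheck(t):
    a=cv2.cvtColor(cv2.imread("pics/top0.png"),cv2.COLOR_BGR2GRAY); b=cv2.cvtColor(t,cv2.COLOR_RGB2GRAY)
    for n,(r0,r1) in dict(a=(132,168),b=(168,202),c=(203,236),d=(238,272)).items():
        T=a[r0:r1,160:205]; M=cv2.matchTemplate(b[r0-12:r1+12,148:217],T,cv2.TM_CCOEFF_NORMED); _,v,_,l=cv2.minMaxLoc(M); print(n,round(v,2),(l[0]-12,l[1]-12))
E
python3 - <<'E'
from h import *
optics.grab_frame("wrist"); pestle("pics/k2.png"); print(now()[0])
im,r=pink(); print(ray("top",cv2.boxPoints(r),0.012).round(3).tolist()); rackcheck(im); print(im.mean(),cv2.imread("pics/top0.png").mean())
E
```

```text
lm []
blob [284. 169.] [78. 23.] ctr [0.4728 0.0073 0.019 ] len 0.101 wid 0.029 ang 89.6
[0.47068132 0.03004306 0.27496078]
[[0.564, 0.557, 0.012], [0.572, -0.157, 0.012], [0.411, -0.152, 0.012], [0.406, 0.544, 0.012]]
a 1.0 (0, 0)
b 0.62 (0, 0)
c 0.39 (-12, -12)
d 0.5 (12, -7)
141.78641865079365 120.0804648526077
```

Emit:
apply_moves(increments=[0,-0.0045,-0.0285,0.0,0.0025,0.003,0,-0.0045,-0.0285,0,0.0025,0.003,0,-0.0045,-0.0285,0,0.0025,0.003,0,-0.0045,-0.0285,0,0.0025,0.003,0,-0.0045,-0.0285,0,0.0025,0.003,0,-0.0045,-0.0285,0,0.0025,0.003,0,-0.0045,-0.0285,0,0.0025,0.003])

```text
t: 35.15
eef_pos: [0.4779, 0.0001, 0.0715]
ee_rot: [3.139, 0.013, 3.137]
force: [0.2, 0.2, -0.6]
width: 0.0627
```

```bash
python3 - <<'E'
from h import *
for _ in range(2): optics.grab_frame("wrist")
delta(np.array([.473,-.002,.021]),DOWN)
E
```

```text
d [-0.0017, -0.0007, -0.0477] rv [0.0013, 0.0038, 0.0065] rows>=1.1 per [-0.00085, -0.00035, -0.02385, 0.00065, 0.0019, 0.00325]
```

Emit:
apply_moves(increments=[-0.0015,0,-0.013,0,0.003,0.002,-0.0015,0,-0.013,0,0.003,0.002,-0.0015,0,-0.013,0,0.003,0.002,-0.001,0,-0.011,0,0.003,0])

```text
t: 35.58
eef_pos: [0.4745, -0.0008, 0.0214]
ee_rot: [3.139, -0.004, 3.136]
force: [-0.3, -0.4, -0.4]
width: 0.0635
```

```bash
python3 - <<'E'
from h import *
for _ in range(2): optics.grab_frame("wrist")
delta(np.array([.473,-.002,.020]),DOWN)
E
```

```text
d [-0.0006, -0.0009, -0.0006] rv [-0.0019, -0.0061, 0.0056] rows>=0.1 per [-0.0006, -0.0009, -0.0006, -0.0019, -0.0061, 0.0056]
```

Emit:
apply_moves(increments=[0,0,-0.001,0,-0.003,0.002,0,0,0,0,0,0,0,0,0,0,0,0,0,0,0,0,0,0,0,0,0,0,0,0,0,0,0,0,0,0], hand=1, force=25)

```text
t: 36.18
eef_pos: [0.4766, -0.0, 0.0236]
ee_rot: [3.137, 0.003, 3.138]
force: [0.6, -0.2, -0.2]
width: 0.0299
```

Emit:
apply_moves(increments=[0,0,0.02,0,0,0,0,0,0.035,0,0,0,0,0,0.035,0,0,0,0,0,0.035,0,0,0,0.005,-0.01,0.03,0,0,0,0.017,-0.032,0,0,0,0,0.017,-0.032,0,0,0,0,0.017,-0.032,0,0,0,0,0.017,-0.032,0,0,0,0,0.017,-0.032,0,0,0,0,0.017,-0.032,0,0,0,0,0.017,-0.032,0,0,0,0,0.008,-0.03,0,0,0,0])

```text
t: 37.27
eef_pos: [0.609, -0.2721, 0.1913]
ee_rot: [3.137, 0.01, -3.134]
force: [1.6, 0.7, -1.0]
width: 0.0301
```

```bash
cat >> h.py <<'E'
def held(im):
    "span of held pestle from wrist picture along the column through its middle"
    hs=cv2.cvtColor(im,cv2.COLOR_RGB2HSV); v=hs[:,270:295,2].mean(1); p,_,_=now()
    d=np.abs(np.diff(cv2.GaussianBlur(v.reshape(-1,1),(1,5),0).ravel())); 
    pk=[i for i in range(100,345) if d[i]>6 and d[i]==d[max(0,i-4):i+5].max()]
    print("edges rows",pk,"y at held top",wray([(282,k) for k in pk],p[2]+.015)[:,1].round(3).tolist())
E
python3 - <<'E'
from h import *
for _ in range(2): im=optics.grab_frame("wrist")
cv2.imwrite("pics/h2.png",im[:,:,::-1]); held(im); print(now()[0],now()[2]["width"]); delta(np.array([.60,-.268,.12]),DOWN)
b=cv2.imread("pics/b1.png")[:,:560,::-1]; print("ref"); held(b)
E
```

```text
edges rows [126, 180, 191, 233, 296, 324, 337] y at held top [-0.352, -0.33, -0.325, -0.306, -0.273, -0.257, -0.249]
[ 0.60813424 -0.27426429  0.19029145] 0.030348121823286514
 d [-0.0081, 0.0063, -0.0703] rv [-0.0044, 0.0081, -0.0039] rows>=1.7 per [-0.00405, 0.00315, -0.03515, -0.0022, 0.00405, -0.00195]
ref
edges rows [125, 164, 174, 218, 296, 324] y at held top [-0.353, -0.337, -0.333, -0.313, -0.273, -0.257]
```

Emit:
apply_moves(increments=[-0.0025,0,-0.019,-0.001,0.003,-0.001,-0.0025,0,-0.019,-0.001,0.003,-0.001,-0.0025,0,-0.019,-0.001,0.002,-0.001,-0.0025,0,-0.019,-0.001,0.002,-0.001,-0.001,0,-0.014,0,0,0])

```text
t: 37.78
eef_pos: [0.5974, -0.2764, 0.0999]
ee_rot: [-3.141, 0.003, 3.137]
force: [-0.7, 0.8, -2.1]
width: 0.0298
```

```bash
python3 - <<'E'
from h import *
for _ in range(2): im=optics.grab_frame("wrist")
print(now()[2]["force"]); delta(np.array([.60,-.273,.0985]),DOWN)
E
```

```text
[-0.00414128  0.49820126  0.08782067]
 d [0.0027, 0.0034, -0.0012] rv [0.0004, 0.0016, 0.0042] rows>=0.1 per [0.0027, 0.0034, -0.0012, 0.0004, 0.0016, 0.0042]
```

Emit:
apply_moves(increments=[0.001,0.003,-0.001,0,0,0.002,0,0,-0.001,0,0,0])

```text
t: 38.05
eef_pos: [0.5985, -0.2728, 0.0987]
ee_rot: [-3.141, 0.001, 3.14]
force: [0.3, 0.6, -1.7]
width: 0.03
```

Emit:
apply_moves(increments=[0,0,0,0,0,0,0,0,0,0,0,0,0,0,0,0,0,0], hand=0.28)

```text
t: 38.3
eef_pos: [0.5997, -0.2723, 0.1012]
ee_rot: [-3.141, 0.004, 3.141]
force: [-0.1, 0.1, 0.2]
width: 0.0447
```

Emit:
apply_moves(increments=[0,0,0.015,0,0,0,0,0,0.025,0,0,0,0,0,0.03,0,0,0,0,0,0.03,0,0,0,0,0,0.03,0,0,0,0,0,0.03,0,0,0])

```text
t: 38.8
eef_pos: [0.5949, -0.2709, 0.2622]
ee_rot: [3.139, -0.006, 3.14]
force: [0.6, 0.2, 0.4]
width: 0.063
```

```bash
python3 - <<'E'
from h import *
im=optics.grab_frame("wrist"); cv2.imwrite("pics/b3.png",im[:,:,::-1])
print(now()[0])
p1,R1=grasp(3,np.deg2rad(47),back=.07); delta(np.array([.41,.05,.31]),toolR(np.deg2rad(47)),"via"); print("pre",p1)
E
```

```text
[ 0.59743709 -0.27234245  0.27008689]
via d [-0.1874, 0.3223, 0.0399] rv [0.8212, 0.051, 0.1137] rows>=9.0 per [-0.020822222222222225, 0.035811111111111106, 0.004433333333333333, 0.09124444444444445, 0.005666666666666666, 0.012633333333333333]
pre [0.39248995 0.22704829 0.15394434]
```

View pics/b3.png

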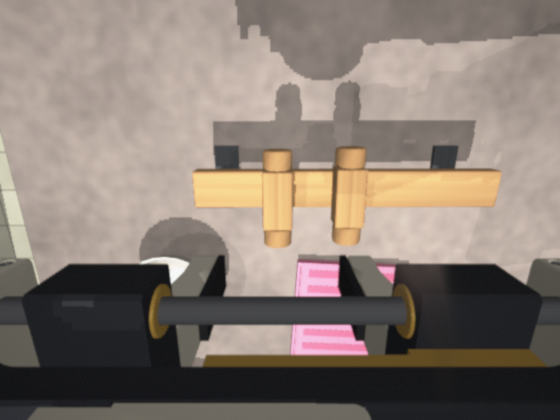

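Two pestles rest square on the bar at (277,198) and (349,195). On to holder d.

Emit:
apply_moves(increments=[-0.017,0.0293,0.006,0.0747,0.0046,0.0103,-0.017,0.0293,0.006,0.0747,0.0046,0.0103,-0.017,0.0293,0.006,0.0747,0.0046,0.0103,-0.017,0.0293,0.006,0.0747,0.0046,0.0103,-0.017,0.0293,0.006,0.0747,0.0046,0.0103,-0.017,0.0293,0.003,0.0747,0.0046,0.0103,-0.017,0.0293,0,0.0747,0.0046,0.0103,-0.017,0.0293,0,0.0747,0.0046,0.0103,-0.017,0.0293,0,0.0747,0.0046,0.0103,-0.017,0.0293,0,0.0747,0.0046,0.0103,-0.017,0.0293,0,0.0747,0.0046,0.0103,-0.004,0.035,-0.01,0,0,0,-0.004,0.035,-0.02,0,0,0,-0.004,0.035,-0.02,0,0,0])

```text
t: 40.02
eef_pos: [0.3954, 0.1666, 0.2706]
ee_rot: [2.292, 0.036, -3.035]
force: [1.0, -0.7, -0.1]
width: 0.063
```

```bash
python3 - <<'E'
from h import *
for _ in range(2): im=optics.grab_frame("wrist")
print(now()[0],now()[2]["q"].round(2)); p1,R1=grasp(3,np.deg2rad(47),back=.07); delta(p1,R1,"d pre")
E
```

```text
[0.39290778 0.16936364 0.26929621] [ 0.04  0.03 -0.3  -0.87 -1.39  0.32]
d pre d [-0.0004, 0.0577, -0.1154] rv [-0.0352, 0.0274, 0.0073] rows>=3.1 per [-0.0001, 0.014425, -0.02885, -0.0088, 0.00685, 0.001825]
```

Emit:
apply_moves(increments=[0,0.0115,-0.0231,-0.007,0.0055,0.0015,0,0.0115,-0.0231,-0.007,0.0055,0.0015,0,0.0115,-0.0231,-0.007,0.0055,0.0015,0,0.0115,-0.0231,-0.007,0.0055,0.0015,0,0.0115,-0.0231,-0.007,0.0055,0.0015])

```text
t: 40.53
eef_pos: [0.3956, 0.2277, 0.1567]
ee_rot: [2.327, 0.018, -3.019]
force: [0.1, -0.4, 0.2]
width: 0.0634
```

```bash
python3 - <<'E'
from h import *
for _ in range(2): im=optics.grab_frame("wrist")
p1,R1=grasp(3,np.deg2rad(47)); delta(p1,R1,"d")
H,c=holder(RACK,3)
print(wproj(np.array([[-.025,-.025,z] for z in (0,-.05)]+[[-.025,.025,z] for z in(0,-.05)])@H.T+c).round(0).tolist())
g=cv2.cvtColor(im,cv2.COLOR_RGB2GRAY)
for r in (150,190): print(r,[int(x) for x in g[r-2:r+3,180:400:4].mean(0)])
E
```

```text
d d [-0.0073, 0.0497, -0.0484] rv [0.0034, 0.0114, -0.0047] rows>=1.7 per [-0.00365, 0.02485, -0.0242, 0.0017, 0.0057, -0.00235]
[[247.0, 231.0], [245.0, 150.0], [326.0, 232.0], [330.0, 151.0]]
150 [187, 108, 106, 108, 109, 121, 122, 88, 98, 121, 124, 124, 123, 128, 138, 173, 192, 197, 195, 197, 197, 190, 187, 157, 153, 145, 157, 158, 152, 189, 187, 188, 187, 187, 188, 191, 181, 119, 128, 208, 212, 213, 209, 199, 196, 196, 201, 203, 205, 206, 202, 197, 197, 201, 204]
190 [187, 174, 107, 109, 108, 110, 111, 123, 123, 121, 118, 118, 115, 121, 124, 148, 190, 196, 192, 190, 184, 182, 184, 157, 153, 145, 158, 158, 155, 196, 195, 196, 188, 196, 194, 191, 138, 182, 215, 215, 214, 215, 217, 220, 219, 217, 214, 213, 213, 215, 218, 217, 131, 70, 66]
```

Emit:
apply_moves(increments=[-0.0013,0.0124,-0.0122,0.001,0.003,-0.001,-0.0013,0.0124,-0.0122,0.001,0.003,-0.001,-0.0013,0.0124,-0.0122,0.001,0.003,-0.001,-0.0013,0.0124,-0.0122,0.001,0.003,-0.001])

```text
t: 40.97
eef_pos: [0.3928, 0.2766, 0.1097]
ee_rot: [2.321, 0.009, -3.022]
force: [-0.0, -0.6, -0.3]
width: 0.0634
```

```bash
python3 - <<'E'
from h import *
for _ in range(2): im=optics.grab_frame("wrist")
p1,R1=grasp(3,np.deg2rad(47)); delta(p1+[.0023,0,0],R1,"d"); print(now()[2]["force"])
E
```

```text
d d [-0.003, 0.0008, -0.0025] rv [-0.0008, 0.0062, -0.0018] rows>=0.1 per [-0.003, 0.0008, -0.0025, -0.0008, 0.0062, -0.0018]
[-0.32772847 -0.7635534  -0.33057264]
```

Emit:
apply_moves(increments=[-0.003,0.001,-0.002,0,0.006,-0.001])

```text
t: 41.15
eef_pos: [0.3896, 0.2777, 0.1077]
ee_rot: [2.321, 0.002, -3.021]
force: [0.9, 0.2, 1.3]
width: 0.0631
```

Emit:
apply_moves(increments=[-0.0005,0,-0.0005,0,0,0,0,0,0,0,0,0,0,0,0,0,0,0,0,0,0,0,0,0], hand=1, force=60)

```text
t: 41.48
eef_pos: [0.3902, 0.2758, 0.1098]
ee_rot: [2.321, 0.006, -3.022]
force: [-1.2, 0.7, -2.4]
width: 0.0495
```

```bash
python3 - <<'E'
from h import *
for _ in range(2): im=optics.grab_frame("wrist")
p1,R1=grasp(3,np.deg2rad(47)); delta(p1+[.0023,0,0],R1,"d"); print(now()[2]["force"],now()[2]["width"]); saveg(3)
E
```

```text
d d [-0.0014, 0.002, -0.0034] rv [-0.0013, 0.0054, -0.0011] rows>=0.1 per [-0.0014, 0.002, -0.0034, -0.0013, 0.0054, -0.0011]
[ 0.85613467  0.30589373 -2.9960176 ] 0.049642132442611585
```

Emit:
apply_moves(increments=[0,0,0.01,0,0,0,0,0,0.02,0,0,0,0,0,0.03,0,0,0,0,0,0.03,0,0,0,0,0,0.03,0,0,0,0,0,0.03,0,0,0,0,0,0.03,0,0,0,0,0,0.02,0,0,0])

```text
t: 42.25
eef_pos: [0.3845, 0.2713, 0.3102]
ee_rot: [2.328, -0.012, -3.025]
force: [-0.0, -0.1, -4.0]
width: 0.0497
```

```bash
python3 - <<'E'
from h import *
for _ in range(2): im=optics.grab_frame("wrist")
back(0); im,r=pink(); m=cv2.inRange(cv2.cvtColor(im,cv2.COLOR_RGB2HSV),(150,70,80),(179,255,255)); m[:,:250]=0; r=cv2.minAreaRect(np.argwhere(m)[:,::-1].astype(np.float32)); print(ray("top",cv2.boxPoints(r),0.012).round(3).tolist())
delta(*pourpose(np.array([.465,-.076,.164]),88))
E
```

```text
back+0 d [0.0047, 0.0043, -0.2017] rv [0.0081, -0.0122, 0.0032] rows>=4.8 per [0.0009400000000000001, 0.00086, -0.04034, 0.00162, -0.0024400000000000003, 0.00064]
[[0.442, -0.039, 0.012], [0.44, -0.151, 0.012], [0.411, -0.149, 0.012], [0.413, -0.038, 0.012]]
 d [0.0838, -0.4275, -0.1306] rv [-0.8291, -0.0636, -0.1016] rows>=10.9 per [0.007618181818181818, -0.038863636363636364, -0.011872727272727273, -0.07537272727272727, -0.005781818181818182, -0.009236363636363636]
```

Emit:
apply_moves(increments=[0.0072,-0.0329,0,-0.0638,-0.0049,-0.0078,0.0072,-0.0329,0,-0.0638,-0.0049,-0.0078,0.0072,-0.0329,0,-0.0638,-0.0049,-0.0078,0.0072,-0.0329,-0.006,-0.0638,-0.0049,-0.0078,0.0072,-0.0329,-0.011,-0.0638,-0.0049,-0.0078,0.0072,-0.0329,-0.011,-0.0638,-0.0049,-0.0078,0.0072,-0.0329,-0.011,-0.0638,-0.0049,-0.0078,0.0072,-0.0329,-0.011,-0.0638,-0.0049,-0.0078,0.0072,-0.0329,-0.011,-0.0638,-0.0049,-0.0078,0.0072,-0.0329,-0.011,-0.0638,-0.0049,-0.0078,0.0072,-0.0329,-0.011,-0.0638,-0.0049,-0.0078,0.0072,-0.0329,-0.011,-0.0638,-0.0049,-0.0078,0.0072,-0.0329,-0.011,-0.0638,-0.0049,-0.0078])

```text
t: 43.48
eef_pos: [0.4678, -0.1725, 0.1805]
ee_rot: [-3.096, -0.032, 3.134]
force: [0.0, -0.3, -3.7]
width: 0.0496
```

```bash
python3 - <<'E'
from h import *
for _ in range(2): im=optics.grab_frame("wrist")
delta(*pourpose(np.array([.465,-.076,.044]),102))
E
```

```text
d [0.0026, 0.0231, -0.1009] rv [-0.2148, -0.0388, 0.018] rows>=2.5 per [0.0008666666666666666, 0.007699999999999999, -0.033633333333333335, -0.0716, -0.012933333333333333, 0.005999999999999999]
```

Emit:
apply_moves(increments=[0.0005,0.0046,-0.0195,-0.043,-0.0078,0.0036,0.0005,0.0046,-0.0195,-0.043,-0.0078,0.0036,0.0005,0.0046,-0.0195,-0.043,-0.0078,0.0036,0.0005,0.0046,-0.0195,-0.043,-0.0078,0.0036,0.0005,0.0046,-0.0195,-0.043,-0.0078,0.0036])

```text
t: 44.0
eef_pos: [0.4662, -0.1502, 0.0745]
ee_rot: [-2.88, -0.0, -3.141]
force: [2.1, -0.8, -3.0]
width: 0.0499
```

```bash
python3 - <<'E'
from h import *
for _ in range(2): im=optics.grab_frame("wrist")
delta(*pourpose(np.array([.465,-.076,.034]),113))
E
```

```text
d [0.0057, 0.0084, 0.0087] rv [-0.1893, -0.0092, 0.0049] rows>=1.5 per [0.00285, 0.0042, 0.00435, -0.09465, -0.0046, 0.00245]
```

Emit:
apply_moves(increments=[0.001,0.0016,0.002,-0.038,-0.002,0.001,0.001,0.0016,0.002,-0.038,-0.002,0.001,0.001,0.0016,0.002,-0.038,-0.002,0.001,0.001,0.0016,0.002,-0.038,-0.002,0.001,0.001,0.0016,0.001,-0.038,-0.002,0.001])

```text
t: 44.52
eef_pos: [0.465, -0.1439, 0.0799]
ee_rot: [-2.684, -0.007, -3.139]
force: [0.0, -0.3, -3.5]
width: 0.05
```

```bash
python3 - <<'E'
from h import *
for _ in range(8): im=optics.grab_frame("wrist")
print(woodslot(im),now()[2]["force"])
delta(*pourpose(np.array([.465,-.076,.034]),113))
E
```

```text
[0, 55, 55, 0, 0, 0, 0, 0, 0, 0, 0, 0, 0, 0, 0, 0, 0, 0, 55, 0, 0] [ 0.31386865 -0.19089009 -1.90215833]
 d [0.0034, 0.0016, 0.0009] rv [0.0023, -0.0067, 0.0035] rows>=0.1 per [0.0034, 0.0016, 0.0009, 0.0023, -0.0067, 0.0035]
```

It slid out. Retract as before.

Emit:
apply_moves(increments=[0,-0.01,0.006,0,0,0,0,-0.018,0.011,0,0,0,0,-0.018,0.011,0,0,0,0,-0.018,0.012,0,0,0,0,-0.018,0.014,0,0,0,0,-0.015,0.016,0,0,0,0,-0.005,0.025,0,0,0,0,0,0.03,0,0,0,0,0,0.03,0,0,0,0,0,0.03,0,0,0])

```text
t: 45.75
eef_pos: [0.4566, -0.2536, 0.2667]
ee_rot: [-2.694, -0.02, 3.137]
force: [0.9, 0.1, -2.6]
width: 0.0499
```

```bash
python3 - <<'E'
from h import *
optics.grab_frame("wrist"); s=optics.grab_frame("side")
hs=cv2.cvtColor(s,cv2.COLOR_RGB2HSV); m=cv2.inRange(hs,(8,80,60),(24,255,255)); m[:210]=0
for c in cv2.findContours(m,0,2)[0]:
    if cv2.contourArea(c)>15:
        x,y,w,h=cv2.boundingRect(c); print((x,y,w,h),ray("side",[(x+w/2,y+h/2)],.02).round(3).tolist())
print(now()[0]); back(.2)
E
```

```text
(229, 281, 153, 48) [[0.534, -0.222, 0.02]]
(270, 225, 8, 8) [[0.469, 0.043, 0.02]]
[ 0.45987328 -0.25337089  0.2706115 ]
back+0.2 d [-0.0697, 0.5293, 0.039] rv [1.2686, 0.0599, 0.1026] rows>=12.8 per [-0.005361538461538461, 0.04071538461538461, 0.003, 0.09758461538461538, 0.0046076923076923074, 0.007892307692307692]
```

Emit:
apply_moves(increments=[-0.0035,0.0312,0.005,0.0746,0.003,0.006,-0.0035,0.0312,0.005,0.0746,0.003,0.006,-0.0035,0.0312,0.005,0.0746,0.003,0.006,-0.0035,0.0312,0.005,0.0746,0.003,0.006,-0.0035,0.0312,0.005,0.0746,0.003,0.006,-0.0035,0.0312,0.005,0.0746,0.003,0.006,-0.0035,0.0312,0.005,0.0746,0.003,0.006,-0.0035,0.0312,0.005,0.0746,0.003,0.006,-0.0035,0.0312,0.005,0.0746,0.003,0.006,-0.0035,0.0312,0,0.0746,0.003,0.006,-0.0035,0.0312,0,0.0746,0.003,0.006,-0.0035,0.0312,0,0.0746,0.003,0.006,-0.0035,0.0312,0,0.0746,0.003,0.006,-0.0035,0.0312,0,0.0746,0.003,0.006,-0.0035,0.0312,0,0.0746,0.003,0.006,-0.0035,0.0312,0,0.0746,0.003,0.006,-0.0035,0.0312,0,0.0746,0.003,0.006])

```text
t: 47.27
eef_pos: [0.3895, 0.2989, 0.3144]
ee_rot: [2.254, 0.013, -3.022]
force: [-0.3, 0.5, -2.9]
width: 0.0492
```

```bash
python3 - <<'E'
from h import *
for _ in range(2): im=optics.grab_frame("wrist")
back(.1)
E
```

```text
back+0.1 d [0.0018, -0.0237, -0.1026] rv [-0.0673, -0.0066, -0.0006] rows>=2.5 per [0.0006, -0.007899999999999999, -0.0342, -0.022433333333333333, -0.0022, -0.00019999999999999998]
```

Emit:
apply_moves(increments=[0.0003,-0.0047,-0.018,-0.0135,-0.0013,0,0.0003,-0.0047,-0.018,-0.0135,-0.0013,0,0.0003,-0.0047,-0.018,-0.0135,-0.0013,0,0.0003,-0.0047,-0.018,-0.0135,-0.0013,0,0.0003,-0.0047,-0.018,-0.0135,-0.0013,0])

```text
t: 47.78
eef_pos: [0.3907, 0.2726, 0.2195]
ee_rot: [2.327, 0.009, -3.023]
force: [-0.6, 0.2, -2.6]
width: 0.0495
```

```bash
python3 - <<'E'
from h import *
for _ in range(2): im=optics.grab_frame("wrist")
back(0)
E
```

```text
back+0 d [0.0007, 0.0036, -0.1081] rv [0.007, -0.0006, 0.0015] rows>=2.6 per [0.00023333333333333333, 0.0012, -0.036033333333333334, 0.0023333333333333335, -0.00019999999999999998, 0.0005]
```

Emit:
apply_moves(increments=[0,0.001,-0.017,0.0015,0,0,0,0.001,-0.017,0.0015,0,0,0,0.001,-0.017,0.0015,0,0,0,0.0005,-0.017,0.0015,0,0])

```text
t: 48.22
eef_pos: [0.3929, 0.276, 0.1541]
ee_rot: [2.32, 0.015, -3.024]
force: [-0.1, -0.6, -2.7]
width: 0.05
```

```bash
python3 - <<'E'
from h import *
for _ in range(2): im=optics.grab_frame("wrist")
back(0)
E
```

```text
back+0 d [-0.0015, 0.0004, -0.0425] rv [-0.0, 0.0045, 0.003] rows>=1.0 per [-0.00075, 0.0002, -0.02125, -0.0, 0.00225, 0.0015]
```

Emit:
apply_moves(increments=[-0.001,0,-0.0105,0,0.003,0.001,-0.001,0,-0.0105,0,0.003,0.001,-0.001,0,-0.0105,0,0.003,0.001])

```text
t: 48.57
eef_pos: [0.3914, 0.276, 0.1237]
ee_rot: [2.319, 0.008, -3.022]
force: [0.8, 0.3, -1.5]
width: 0.0499
```

```bash
python3 - <<'E'
from h import *
for _ in range(2): im=optics.grab_frame("wrist")
back(0);print(now()[2]["force"])
E
```

```text
back+0 d [-0.0002, 0.0002, -0.0127] rv [-0.001, -0.0013, 0.0001] rows>=0.3 per [-0.0002, 0.0002, -0.0127, -0.001, -0.0013, 0.0001]
[-0.2259714  -1.09246686 -2.63830815]
```

Emit:
apply_moves(increments=[-0.0003,0,-0.005,0,0,0,-0.0003,0,-0.005,0,0,0,-0.0003,0,-0.004,0,0,0])

```text
t: 48.92
eef_pos: [0.3907, 0.2761, 0.1094]
ee_rot: [2.319, 0.008, -3.022]
force: [-5.6, 4.7, 12.6]
width: 0.0496
```

```bash
python3 - <<'E'
from h import *
for _ in range(2): im=optics.grab_frame("wrist")
back(0);print(now()[2]["force"])
E
```

```text
back+0 d [-0.0005, -0.0003, 0.0002] rv [-0.0024, 0.0016, -0.0001] rows>=0.0 per [-0.0005, -0.0003, 0.0002, -0.0024, 0.0016, -0.0001]
[ 0.44230604  1.4562213  -0.96028487]
```

Home, with light contact. Release, retreat, and go to the pick view.

Emit:
apply_moves(increments=[0,0,0,0,0,0,0,0,0,0,0,0,0,0,0,0,0,0], hand=0.28)

```text
t: 49.27
eef_pos: [0.3912, 0.2764, 0.1102]
ee_rot: [2.318, 0.009, -3.022]
force: [-0.3, -0.0, -0.8]
width: 0.0617
```

Emit:
apply_moves(increments=[0.0012,-0.0109,0.0102,0,0,0,0.0012,-0.0109,0.0102,0,0,0,0.0012,-0.0109,0.0102,0,0,0,0.0012,-0.0109,0.0102,0,0,0,0.0012,-0.0109,0.0102,0,0,0,0.0012,-0.0109,0.0102,0,0,0,0.001,-0.012,0.012,0,0,0,0,-0.012,0.012,0,0,0])

```text
t: 49.93
eef_pos: [0.3977, 0.1845, 0.1985]
ee_rot: [2.319, 0.006, -3.02]
force: [-0.5, -0.3, -0.7]
width: 0.0632
```

Emit:
apply_moves(increments=[0.0075,-0.015,0.0073,-0.0906,-0.0042,-0.013,0.0075,-0.015,0.0073,-0.0906,-0.0042,-0.013,0.0075,-0.015,0.0073,-0.0906,-0.0042,-0.013,0.0075,-0.015,0.0073,-0.0906,-0.0042,-0.013,0.0075,-0.015,0.0073,-0.0906,-0.0042,-0.013,0.0075,-0.015,0.0073,-0.0906,-0.0042,-0.013,0.0075,-0.015,0.0073,-0.0906,-0.0042,-0.013,0.0075,-0.015,0.0073,-0.0906,-0.0042,-0.013,0.0075,-0.015,0.0073,-0.0906,-0.0042,-0.013])

```text
t: 50.68
eef_pos: [0.4716, 0.0401, 0.2764]
ee_rot: [-3.122, 0.022, 3.126]
force: [0.1, -1.0, -0.5]
width: 0.0632
```

```bash
python3 - <<'E'
from h import *
optics.grab_frame("wrist"); pestle("pics/k3.png"); print(now()[0]); delta(np.array([.47,.0,.075]),DOWN)
E
```

```text
lm []
blob [292. 156.] [80. 23.] ctr [0.4636 0.0038 0.019 ] len 0.101 wid 0.028 ang 90.3
[0.4706111  0.04147807 0.27445591]
 d [-0.0006, -0.0415, -0.1995] rv [0.015, 0.0183, 0.0134] rows>=4.9 per [-0.00011999999999999999, -0.0083, -0.039900000000000005, 0.003, 0.00366, 0.00268]
```

Emit:
apply_moves(increments=[-0.0015,-0.0066,-0.0285,0.002,0.0028,0.002,-0.0015,-0.0066,-0.0285,0.002,0.0028,0.002,-0.0015,-0.0066,-0.0285,0.002,0.0028,0.002,-0.0015,-0.0066,-0.0285,0.002,0.0028,0.002,-0.0015,-0.0066,-0.0285,0.002,0.0028,0.002,-0.0015,-0.0066,-0.0285,0.002,0.0028,0.002,-0.0015,-0.0066,-0.0285,0.002,0.0028,0.002], hand=0.41)

```text
t: 51.42
eef_pos: [0.4588, -0.0026, 0.0722]
ee_rot: [3.115, 0.011, 3.138]
force: [0.1, 0.9, -0.5]
width: 0.0517
```

```bash
python3 - <<'E'
from h import *
for _ in range(2): optics.grab_frame("wrist")
print(now()[2]["width"]); delta(np.array([.464,-.006,.021]),DOWN)
E
```

```text
0.051550855925011414
 d [0.0084, -0.0019, -0.0485] rv [-0.0236, 0.0019, 0.0052] rows>=1.2 per [0.0042, -0.00095, -0.02425, -0.0118, 0.00095, 0.0026]
```

Emit:
apply_moves(increments=[0.003,-0.0005,-0.007,-0.008,0,0.002,0.002,-0.0005,-0.014,-0.006,0.001,0.002,0.001,-0.0005,-0.014,-0.005,0.002,0.001,0,-0.0005,-0.01,-0.004,0.002,0])

```text
t: 51.85
eef_pos: [0.467, -0.0046, 0.0286]
ee_rot: [3.137, 0.007, 3.138]
force: [-0.9, -0.8, -0.2]
width: 0.0515
```

```bash
python3 - <<'E'
from h import *
for _ in range(2): optics.grab_frame("wrist")
print(now()[2]["force"]); delta(np.array([.464,-.006,.021]),DOWN)
E
```

```text
[-1.12887868 -0.51404243  0.40602685]
 d [-0.0021, -0.0012, -0.0071] rv [-0.0042, 0.0045, 0.003] rows>=0.2 per [-0.0021, -0.0012, -0.0071, -0.0042, 0.0045, 0.003]
```

Emit:
apply_moves(increments=[-0.001,-0.0005,-0.004,-0.002,0.003,0.001,-0.001,-0.0005,-0.0035,-0.002,0.002,0.001])

```text
t: 52.12
eef_pos: [0.4661, -0.0046, 0.0228]
ee_rot: [3.14, 0.003, 3.141]
force: [-0.2, 0.4, -0.5]
width: 0.0517
```

Emit:
apply_moves(increments=[0,0,0,0,0,0,0,0,0,0,0,0,0,0,0,0,0,0,0,0,0,0,0,0,0,0,0,0,0,0], hand=1, force=25)

```text
t: 52.53
eef_pos: [0.4675, -0.0038, 0.025]
ee_rot: [3.138, 0.007, 3.141]
force: [-0.1, 0.4, -1.1]
width: 0.0298
```

Emit:
apply_moves(increments=[0,0,0.02,0,0,0,0,0,0.035,0,0,0,0,0,0.035,0,0,0,0,0,0.035,0,0,0,0,-0.01,0.03,0,0,0,-0.0015,-0.032,0,0,0,0,-0.0015,-0.032,0,0,0,0,-0.0015,-0.032,0,0,0,0,-0.0015,-0.032,0,0,0,0,-0.0015,-0.032,0,0,0,0,-0.0015,-0.032,0,0,0,0,-0.0015,-0.032,0,0,0,0,-0.001,-0.03,0,0,0,0])

```text
t: 53.62
eef_pos: [0.4513, -0.2754, 0.1909]
ee_rot: [3.139, 0.012, -3.133]
force: [0.5, 0.2, -0.9]
width: 0.0295
```

```bash
python3 - <<'E'
from h import *
for _ in range(2): im=optics.grab_frame("wrist")
cv2.imwrite("pics/h3.png",im[:,:,::-1]); held(im); print(now()[0],now()[2]["width"]); delta(np.array([.45,-.271,.12]),DOWN)
E
```

```text
edges rows [129, 182, 193, 234, 296, 324, 338] y at held top [-0.354, -0.332, -0.327, -0.308, -0.276, -0.26, -0.252]
[ 0.45123668 -0.2771365   0.19040913] 0.0300599002831857
 d [-0.0012, 0.0061, -0.0704] rv [-0.0026, 0.011, -0.0053] rows>=1.7 per [-0.0006, 0.00305, -0.0352, -0.0013, 0.0055, -0.00265]
```

Emit:
apply_moves(increments=[-0.0005,0.001,-0.019,-0.001,0.003,-0.001,-0.0005,0.001,-0.019,-0.001,0.003,-0.001,-0.0005,0.001,-0.019,-0.001,0.002,-0.001,-0.0005,0.001,-0.019,-0.001,0.002,-0.001,0,0,-0.012,0,0,0])

```text
t: 54.13
eef_pos: [0.4493, -0.2747, 0.1021]
ee_rot: [-3.139, 0.007, 3.137]
force: [-1.3, 0.5, -1.4]
width: 0.0298
```

```bash
python3 - <<'E'
from h import *
for _ in range(2): im=optics.grab_frame("wrist")
print(now()[2]["force"]); delta(np.array([.45,-.273,.1005]),DOWN)
E
```

```text
[-0.2683656  -0.32771507 -0.79235067]
 d [0.0009, 0.0018, -0.0017] rv [0.0024, 0.0052, 0.0045] rows>=0.1 per [0.0009, 0.0018, -0.0017, 0.0024, 0.0052, 0.0045]
```

Emit:
apply_moves(increments=[0.0005,0.001,-0.0015,0.001,0.003,0.002,0,0.0005,-0.001,0.001,0.001,0.001])

```text
t: 54.4
eef_pos: [0.45, -0.2728, 0.1005]
ee_rot: [-3.141, 0.001, 3.141]
force: [0.1, 0.4, -0.7]
width: 0.0298
```

Emit:
apply_moves(increments=[0,0,0,0,0,0,0,0,0,0,0,0,0,0,0,0,0,0], hand=0.28)

```text
t: 54.65
eef_pos: [0.4515, -0.2727, 0.1027]
ee_rot: [-3.14, 0.004, -3.141]
force: [0.1, -0.1, 0.5]
width: 0.0445
```

Emit:
apply_moves(increments=[0,0,0.015,0,0,0,0,0,0.025,0,0,0,0,0,0.03,0,0,0,0,0,0.03,0,0,0,0,0,0.03,0,0,0,0,0,0.03,0,0,0,0,-0.03,0.02,0,0,0,0,-0.04,0,0,0,0,0,-0.04,0,0,0,0,0,-0.04,0,0,0,0,0,-0.04,0,0,0,0])

```text
t: 55.57
eef_pos: [0.4502, -0.464, 0.3036]
ee_rot: [-3.133, 0.02, -3.131]
force: [2.3, -0.3, -0.7]
width: 0.063
```

```bash
python3 - <<'E'
from h import *
t=optics.grab_frame("top"); s=optics.grab_frame("side"); print(now()[0])
rackcheck(t)
c=cv2.resize(t[110:290,150:260],None,fx=2.2,fy=2.2); d=cv2.resize(t[110:290,380:460],None,fx=2.2,fy=2.2); e=cv2.resize(s[110:350,210:390],None,fx=1.65,fy=1.65); 
cv2.imwrite("pics/f.png",np.hstack([x[:396] for x in (c,d,e)])[:,:,::-1])
E
```

```text
[ 0.44948438 -0.46700153  0.30135775]
a 0.99 (0, 0)
b 0.98 (0, 0)
c 0.97 (0, 0)
d 0.96 (0, -1)
```

View pics/f.png

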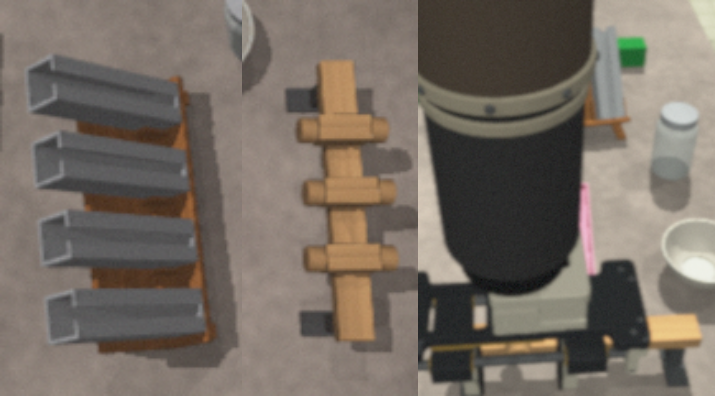

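The final picture shows all four holders empty and home (mouths near (45,85) to (60,315)). The three pestles lie square across the bar at (343,128), (350,191) and (350,258). Handing in.

```bash
python3 - <<'E'
from h import *
for _ in range(4): t=optics.grab_frame("top")
print(arm.job_done())
E
```

```text
the job is handed in; nothing more can be done
None
```

I emptied holders b, c and d one at a time over the basket and returned each to its own place. Their three pestles lie across the rest at about x = 0.45, 0.525 and 0.60 m. Holder a showed no wood in its slot, so I left it where it was. The job was handed in at about 56 s of robot time, and no verdict was reported.

- **Holders:** The last overhead picture matched the starting one for holders a, b and c with no shift. Holder d was off by one pixel, roughly 2–3 mm, against the 15 mm allowed.
- **Pestles:** In the same picture all three lie square across the bar and look centred on it. I judged the third one only from that picture.
- **Jar and bowl:** I never moved near either of them. I did not measure them at the end, but both were standing upright in the last side view.
- **What went wrong:** Holder c first came down on a fin and turned in the grip. I gripped it again, corrected the angle and reseated it, and the final check showed it home.
- **Detector:** The trained network never found a pestle in the wrist pictures, so I located them by colour.

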